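# Shut down the cooking corner: hob off, caddies onto the rail

## Robot

A 6-joint arm with a two-finger parallel gripper is mounted at the origin on the work surface. World frame = base frame: x ahead of the robot, y to its left, z up, the work surface at z = 0. Lengths are in m, angles in degrees, forces in N, time in s.
With the tool pointing down it reaches from about 0.4 to 0.825 m from the base axis. Payload 7 kg.
Tool frame: the origin (TCP) lies between the finger pads, 19 mm behind the fingertips; this is the grasp point; z points along the fingers, y is the line along which they close (so a half turn about z gives the same grasp; the last joint's range is limited). The gripper opens to 88 mm and grips with 3 to 60 N. Pads are 19 mm wide; open, the fingers measure 130 mm over their backs; the gripper's body (78 mm by 193 mm) begins 47 mm behind the grasp point.
Start: joints at [87.153, 20.546, 0.682, 0, -70.136, -16.507], TCP at [0.224, 0.637, 0.245] pointing down, gripper open.
Joint ranges: [-176.03, 176.03], [-82.01, 121.73], [-58.28, 71.71], [-173.87, 95.51], [-174.79, -0.11], [-173.66, 173.66]. Speed limits (degrees/s): [136.94, 136.94, 172.46, 180, 180, 180].

## Interface

Orientations are given as [roll, pitch, yaw] about the fixed x, y, z axes, in that order (R = Rz(yaw) Ry(pitch) Rx(roll)).
In Python, from plant import ctrl gives the robot as it stands. The module is installed in compiled form; this text tells all that it offers.
- The arm moves only by the shell command python3 -m creep 'ROWS'. ROWS is JSON, a list of rows, each an object with "grip": the closure, from 0 (fully open) to 1 (shut); "delta_pos": the shift along the tool's x, y, z scaled (see below), a list of three; "rotation": the turn, a rotation vector about the tool's x, y, z scaled (see below), a list of three. A call has 1 to 5 rows; each row is the pose to reach, as a shift and turn from the pose commanded when the call began, along the tool's axes at that moment; what a row does not reach only later rows make up. The controller multiplies each number of a shift by 10 cm and each number of a turn by pi/2 rad. A row lasts 1/10 s, in which the tool goes at most 50 mm and 8.59 degrees, less where a joint would pass 70% of its speed; a pose out of reach is approached as far as the arm can. A call with a number of a shift or a turn outside -1 to 1 is refused whole. A call with a gripper value outside its range is refused whole. The fingers move at their own pace and stop on an object; the grip force is fixed at half the most. Time passes only in rows, so rows that repeat a pose let the fingers close. It gives the time, the measured TCP pose, the force, the opening and the grip force at its end, in the units of the state.
- ctrl.get_obs(): the state, without advancing time (a new reading comes with each control period).
- ctrl.snapshot(name): name is "scene" or "top" or "wrist"; returns a dict with "color" (420x560x3 uint8, red, green, blue), "intrinsics" (3x3 intrinsics, pixels), "R" (3x3) and "t" (3): a world point X has camera coordinates R X + t. Camera axes: x right, y down, z forward; pixel columns grow to the right and rows downward; lengths in m; the calibration is good to about 2 mm. A picture is of the moment at which its call begins. There is no depth.
- ctrl.close_job(): hands the job in; it is judged then, once.
The state is a dict: "clock": time; "joint_pos": joint angles; "qvel": joint speeds; "tau": joint torques, N m; "tool_pos": TCP position; "orientation": TCP orientation; "force": force on the tool from outside, world axes, zero at the start; "moment": the same for the moment, N m; "opening": finger opening in m; "gripper_force": force on a finger pad.
Only numpy, scipy, OpenCV 4.12 (cv2) and the standard library are available. Lean on these libraries where they do the work, as an engineer would, in place of code of your own. Each camera call takes 0.05 s, during which the arm holds its last target. There are 200 camera calls.

## Task

First switch the hob off: press its sprung knob down, turn it clockwise while pressed until it stops at off, and let it spring up again. Then clear the counter: hang every caddy by its hook on the open right-hand part of the rail, tabs towards the robot, and slide it along the rail to the left until its cup is wholly past the right-hand edge of the wooden board above the rail; leave all caddies hanging there still, by themselves, and leave the pot, bottle and jar where they stand.

Things in the scene. Friction and masses are not known exactly. Their poses are not given: they have to be found in the camera images.
- knob (a joint): hob knob's turning angle, rad, 0 = off (a hard stop), growing anticlockwise seen from above, up to 1.3. Starts at 0.95 to 1.2 (on). A hidden gate blocks it between 0.09 and 0.87 unless it is pressed down over 4 mm; pressed, it turns easily (0.03 N m). At both ends it springs up when let go; between, it stays down.
- knob_press (a joint): how far the knob is pressed down, m: 0 up, 0.006 fully down. Spring: 6 N to start, 13 N at full travel.
- knob_grip (a point): point on the knob's axis to grip at, 55 mm above the counter with the knob up; sinks and turns with it. x lies along the grip bar, z up: pinch across the bar (along y). Aluminium bar 50 x 14 mm, its top 10 mm above this point, on a round skirt of 52 mm diameter whose top is 23 mm below this point. Black pointer line on the -x end.
- hob: black single-burner hob plate 500 (x) x 270 (y) x 10 mm, fixed flat on the counter to the robot's right; origin: centre of its underside. The knob stands near its robot-side end, at (-165, 40) mm in its frame; the burner with its pan supports is at (60, 0).
- rack: fixed rail stand. Origin on the counter under the rail; y along the rail to the left, x across it, away from the robot. Steel rail, 14 mm diameter, axis at z 203 mm (top 210), y -190..290, an 18 mm post at each end. Its open part, where hooks can be put on, is y -180..-30. For the board see board_edge.
- board_edge (a point): the mark: rail's top below the wooden board's right-hand edge (y -30 mm in the rack's frame). Board in that frame: x 2..92, y -30..280, z 226..244 mm; it leaves hung hooks 12 mm of air, so none can be put on or lifted off there. Two 14 mm legs at x 75, y -20 and 270. A cup is wholly past the edge when the caddy's origin is at y over -2 mm.
- rail_open (a point): point at the top of the rail in the middle of its open right-hand part (y = -105 mm in the rack's frame, z = 210).
- caddy1: metal caddy with hook, 208 mm tall, 0.3 kg, weighted base. Origin: centre of its underside; x from grip tab to hook tip, z up. In mm: open cup x, y -28..28, 70 high. Plate at x -24 rises to a strap hook (y -15..15, 4 thick, open downwards): inside x -22..18, flat inner top z 150, outer top 154, free tip (x 18..22) ends at z 124. Black tab on top: see caddy2. May be absent (None).
- caddy2: same as caddy1. The black upright grip tab of each caddy: centre x -25 mm, 8 mm thick (x), 16 mm wide (y), from z 132 to its top at 208 mm. Pinch it from above across the 16 mm (along y), TCP near z 190. May be absent (None).
- caddy3: same as caddy1. A hung caddy has the rail under its hook's flat, its origin 60 mm up and about under the rail, its cup below the rail and its tab on the robot's side; it slides along the rail with light friction. May be absent (None).
- caddy4: same as caddy1. To hook a caddy on, bring it level from the robot's side with its tip some 10 mm above the rail (cup passing under the rail), then lower it. May be absent (None).
- pot: steel pot 160 mm across, 85 mm high, standing on the burner; leave it alone. Origin: centre of its underside.
- oil: glass bottle, 64 mm across, 220 mm high, left of the rail; leave it alone. Origin: centre of its underside.
- jar: glass jar with steel lid, 72 mm across, 110 mm high, left of the caddies; leave it alone. Origin: centre of its underside.

How it is judged (in metres and radians):
On the way, in this order (a step that is already met when the one before it is completed fails the run):
1. the knob is pressed down while still on (value of joint knob_press above 0.003 m and value of joint knob above 0.5 rad), for 0.1 s.
2. the knob, still pressed, is turned to off (value of joint knob_press above 0.002 m and value of joint knob below 0.1 rad), for 0.1 s.
3. every caddy hangs on the rail, past the board's right-hand edge (y of caddy1 in the frame of rack between -0.007 and 0.275 m and x of caddy1 in the frame of rack between -0.02 and 0.02 m and z of caddy1 in the frame of rack between 0.05 and 0.07 m and angle between each of caddy1, caddy2, caddy3, caddy4's own z axis and vertical below 0.2 rad and y of caddy2 in the frame of rack between -0.007 and 0.275 m and x of caddy2 in the frame of rack between -0.02 and 0.02 m and z of caddy2 in the frame of rack between 0.05 and 0.07 m and y of caddy3 in the frame of rack between -0.007 and 0.275 m and x of caddy3 in the frame of rack between -0.02 and 0.02 m and z of caddy3 in the frame of rack between 0.05 and 0.07 m and y of caddy4 in the frame of rack between -0.007 and 0.275 m and x of caddy4 in the frame of rack between -0.02 and 0.02 m and z of caddy4 in the frame of rack between 0.05 and 0.07 m), for 0.2 s.
At the end, for the whole second after the job is handed in: knob at off (under 0.1 rad) and up (under 1.5 mm); every caddy present hangs still on the rail (origin 50 to 70 mm up, within 20 mm of the rail's line, tilt under 0.2 rad, under 30 mm/s), its cup wholly past the board's right-hand edge (origin y over -7 mm in the rack's frame) (all of step 3 and value of joint knob below 0.1 rad and value of joint knob_press below 0.0015 m and linear speed of each of caddy1, caddy2, caddy3, caddy4 below 0.03 m/s); the robot touches nothing.
It fails at once if the pot is pushed aside (over 30 mm) or tipped (distance of pot from where it was at the start of the episode above 0.03 m or angle between pot's own z axis and vertical above 0.3 rad).
It fails at once if the bottle is pushed aside (over 30 mm) or tipped (distance of oil from where it was at the start of the episode above 0.03 m or angle between oil's own z axis and vertical above 0.3 rad).
It fails at once if the jar is pushed aside (over 30 mm) or tipped (distance of jar from where it was at the start of the episode above 0.03 m or angle between jar's own z axis and vertical above 0.3 rad).
Of caddy1, caddy2, caddy3, caddy4 only 3 to 4 are there at a start; the rules pass over those that are not, and their reading is None.
At some moment in a run one of caddy1, caddy2, caddy3, caddy4 may be knocked a few centimetres aside while the robot is not near it.
It also fails if it takes over 210 s, if anything falls off the work surface, if the arm or the gripper's body presses on something with over 40 N, if the wrist force passes 120 N, or if a joint passes its speed limit or range.

## Working session

There is one attempt and no reset: what is moved stays moved. The work goes in short steps, Python scripts to look and compute and a shell command to move; the robot and the scene stay as the last step left them, time stands still between calls to the robot, and variables do not carry over. Pictures are saved under pics/ and viewed, at most 14 in all, crops included, and the job is handed in when it is done.

```bash
mkdir -p pics
cat > h.py <<'E'
import numpy as np, cv2
from plant import ctrl
from scipy.spatial.transform import Rotation as Ro
def snap(n,f=None):
    s=ctrl.snapshot(n)
    if f: cv2.imwrite('pics/'+f,s['color'][:,:,::-1])
    return s
def ray(s,u,v,z):
    K=np.array(s['intrinsics']);R=np.array(s['R']);t=np.array(s['t'])
    c=-R.T@t; d=R.T@np.linalg.solve(K,[u,v,1]); return c+d*(z-c[2])/d[2]
def proj(s,X):
    q=np.array(s['intrinsics'])@(np.array(s['R'])@np.array(X)+np.array(s['t'])); return q[:2]/q[2]
def rot(o): return Ro.from_euler('xyz',o['orientation'],degrees=True).as_matrix()
def plan(p,yaw=None):
    "shift (units 0.1m, tool axes) to world TCP p, rotation in units pi/2 about tool z to yaw"
    o=ctrl.get_obs();R=rot(o);d=R.T@(np.array(p)-o['tool_pos'])/0.1
    print('shift',d.round(3),end=' ')
    if yaw is not None:
        T=Ro.from_euler('xyz',[180,0,yaw],degrees=True).as_matrix()
        print('rot',(Ro.from_matrix(R.T@T).as_rotvec()/(np.pi/2)).round(3),end='')
    print()
E
python3 - <<'E'
from h import *
for n in('scene','top','wrist'):
    s=snap(n,n+'0.png'); print(n,np.array(s['intrinsics']).round(1).tolist(),(-np.array(s['R']).T@s['t']).round(3),np.array(s['R']).round(3).tolist())
o=ctrl.get_obs();print(o)
E
```

```text
scene [[507.3, 0.0, 278.8], [0.0, 507.3, 210.9], [0.0, 0.0, 1.0]] [1.124 0.877 0.941] [[-0.819, 0.574, -0.02], [0.363, 0.489, -0.793], [-0.445, -0.657, -0.609]]
top [[425.0, 0.0, 274.2], [0.0, 425.0, 211.1], [0.0, 0.0, 1.0]] [0.357 0.038 1.412] [[-0.024, -1.0, 0.008], [-0.99, 0.023, -0.139], [0.138, -0.011, -0.99]]
wrist [[314.9, 0.0, 274.7], [0.0, 314.9, 208.4], [0.0, 0.0, 1.0]] [0.289 0.614 0.382] [[-0.332, -0.943, 0.001], [-0.912, 0.321, 0.257], [-0.243, 0.084, -0.966]]
{'clock': 0.15, 'joint_pos': array([ 8.71543284e+01,  2.05822672e+01,  6.46907212e-01, -1.37208524e-02,
       -7.01336086e+01, -1.65074063e+01]), 'qvel': array([-0.09203135, -0.09662137,  0.04377949,  0.13409215, -0.0554158 ,
        0.06044119]), 'tau': array([-9.42621082e-04, -5.83277857e+01,  2.93287486e+01,  7.00119719e+00,
        8.76725855e-03, -1.06582406e-04]), 'tool_pos': array([0.22359691, 0.63654993, 0.24464604]), 'orientation': array([ 1.79930209e+02, -7.22979162e-03, -1.93577440e+01]), 'force': array([-0.4661558 ,  0.46132783,  0.38879288]), 'moment': array([-0.01132308,  0.02979433, -0.00813041]), 'gripper_force': 0.0, 'opening': 0.08751073697055925}
```

```bash
cd pics; python3 -c "
import cv2
cv2.imwrite('st.png',cv2.resize(cv2.imread('scene0.png'),(784,588)));cv2.imwrite('tp.png',cv2.resize(cv2.imread('top0.png'),(784,588)))"
```

```text
(no output)
```

View pics/st.png

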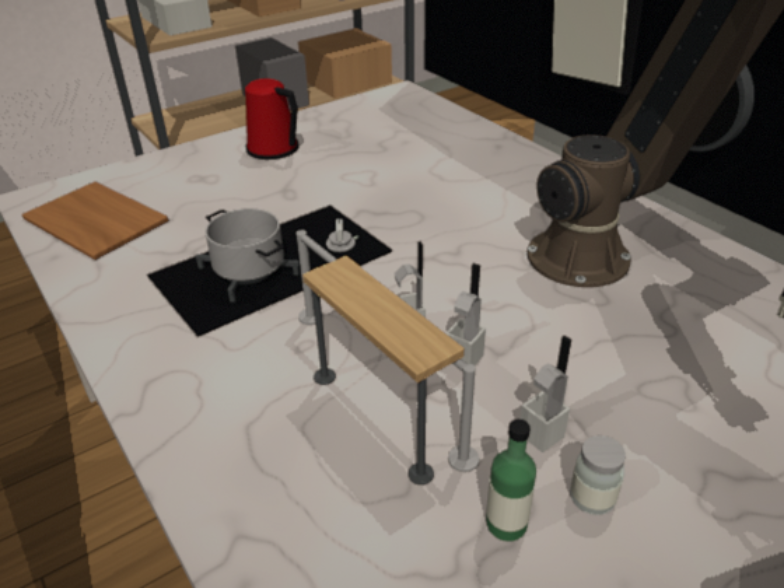

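View pics/tp.png

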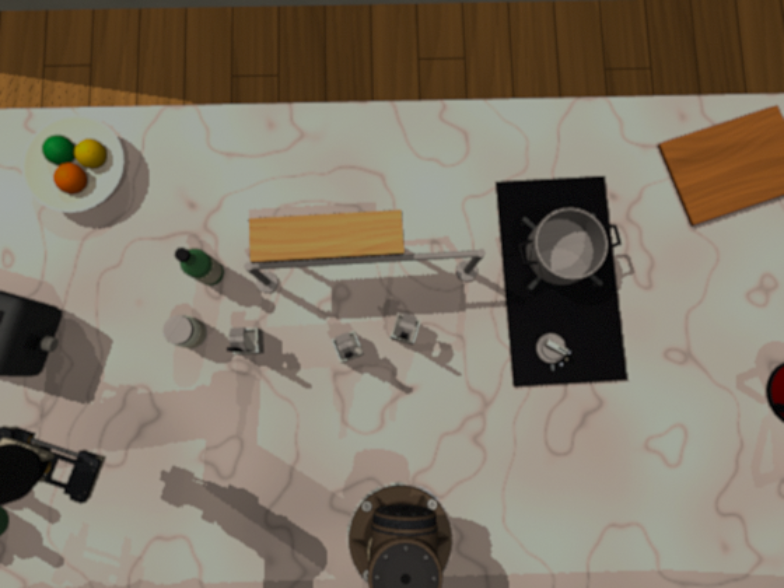

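The pictures show three caddies (top view, 1.4x scale: (405,328), (348,346), (245,342)). The rail runs from (250,262) to (482,255), and the knob is at (552,348). Next I measure hob, board and caddies from masks and enlarged crops.

Run:
```python
from h import *
s=snap('top');im=s['color'];hsv=cv2.cvtColor(im,cv2.COLOR_RGB2HSV)
def big(m,box):
    mm=np.zeros_like(m);x0,y0,x1,y1=box;mm[y0:y1,x0:x1]=m[y0:y1,x0:x1]
    c=max(cv2.findContours(mm,0,2)[0],key=cv2.contourArea);return c
blk=(im.max(2)<45).astype(np.uint8)
c=big(blk,(340,110,470,290));b=cv2.boxPoints(cv2.minAreaRect(cv2.convexHull(c)))
P=np.array([ray(s,*q,.01) for q in b]);print('hob',P[:,:2].round(3).tolist(),np.linalg.norm(np.diff(P,axis=0),axis=1).round(3),P.mean(0).round(3))
w=cv2.inRange(hsv,(10,90,90),(25,255,255))
c=big(w,(160,130,310,200));b=cv2.boxPoints(cv2.minAreaRect(c))
P=np.array([ray(s,*q,.244) for q in b]);print('board',P[:,:2].round(3).tolist(),np.linalg.norm(np.diff(P,axis=0),axis=1).round(3),P.mean(0).round(3))
for v in((250,262),(482,255)):print('railend',ray(s,v[0]/1.4,v[1]/1.4,.203).round(3))
a=cv2.resize(im[215:265,155:315],None,fx=5,fy=5,interpolation=2)
k=cv2.resize(im[225:280,365:425],None,fx=5.8,fy=5.8,interpolation=2)
w2=cv2.resize(im[165:215,165:360],None,fx=2.2,fy=2.2)
C=np.zeros((590,800,3),np.uint8);C[:250]=a;C[260:260+k.shape[0],:k.shape[1]]=k;C[260:260+w2.shape[0],360:360+w2.shape[1]]=w2
cv2.imwrite('pics/c1.png',C[:,:,::-1])
s=snap('scene');im=s['color']
cv2.imwrite('pics/c2.png',cv2.resize(im[165:325,255:415],None,fx=3.7,fy=3.7,interpolation=2)[:,:,::-1])
```

```text
hob [[0.827, -0.26], [0.841, -0.543], [0.344, -0.538], [0.332, -0.268]] [0.283 0.497 0.27 ] [ 0.586 -0.402  0.01 ]
board [[0.685, 0.297], [0.696, -0.014], [0.606, -0.017], [0.595, 0.291]] [0.312 0.091 0.308] [0.646 0.139 0.244]
railend [0.602 0.299 0.203]
railend [ 0.606 -0.181  0.203]
```

View pics/c1.png

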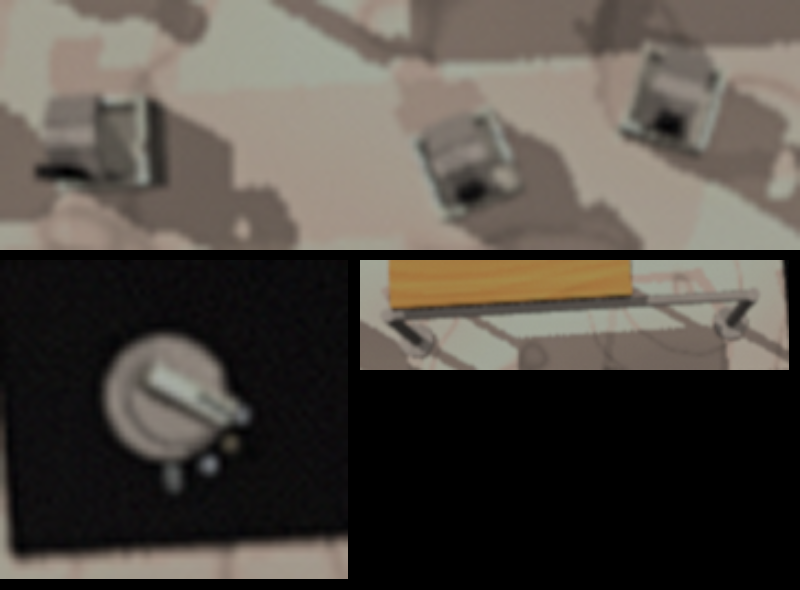

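View pics/c2.png

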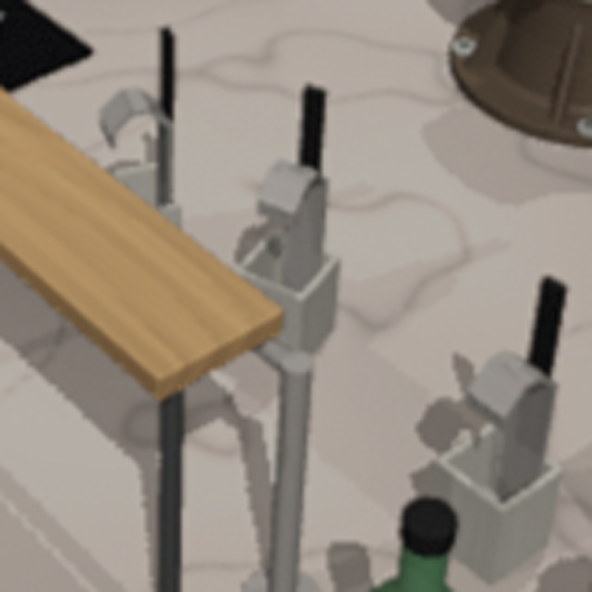

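Run:
```python
from h import *
t=snap('top');s=snap('scene')
for n,(a,b),(c,d) in(('R',(668,112),(168,30)),('M',(470,180),(314,90)),('L',(47,172),(552,282))):
    print(n,ray(t,155+a/5,215+b/5,.208)[:2].round(3),ray(s,255+c/3.7,165+d/3.7,.208)[:2].round(3))
im=t['color']
f=lambda a,b,z:ray(t,365+a/5.8,225+b/5.8,z)[:2]
c=f(165,398-260,.032);print('skirt',c.round(3))
p=f(157,372-260,.065);q=f(238,412-260,.065);d=q-p
print('bar',p.round(3),q.round(3),'mid',((p+q)/2).round(3),'len',np.linalg.norm(d).round(3),'knobyaw',np.degrees(np.arctan2(-d[1],-d[0])).round(1))
g=lambda a,b,z:ray(t,165+(a-360)/2.2,165+(b-260)/2.2,z)[:2]
print('rail',g(385,318,.203).round(3),g(755,296,.203).round(3),'posts',g(422,342,0).round(3),g(732,324,0).round(3))
for yy in(0.637,.45,.3,.1,-.1,-.25):pass
plan([.40,.45,.30],-70)
```

```text
R [ 0.449 -0.014] [ 0.45  -0.013]
M [0.413 0.099] [0.415 0.105]
L [0.423 0.337] [0.431 0.339]
skirt [ 0.418 -0.361]
bar [ 0.43  -0.348] [ 0.408 -0.391] mid [ 0.419 -0.37 ] len 0.049 knobyaw 62.0
rail [0.59  0.306] [ 0.609 -0.182] posts [0.591 0.294] [ 0.608 -0.181]
shift [ 2.283  1.178 -0.548] rot [ 0.    -0.     0.563]
```

```bash
python3 -m creep '[{"grip":0,"delta_pos":[0,0,-0.3],"rotation":[0,0,0.2]},{"grip":0,"delta_pos":[0,0,-0.55],"rotation":[0,0,0.39]},{"grip":0,"delta_pos":[0,0,-0.55],"rotation":[0,0,0.39]},{"grip":0,"delta_pos":[0,0,-0.55],"rotation":[0,0,0.39]},{"grip":0,"delta_pos":[0,0,-0.55],"rotation":[0,0,0.39]}]'
python3 -m creep '[{"grip":0,"delta_pos":[0,0,0],"rotation":[0,0,0.2]},{"grip":0,"delta_pos":[0,0,0],"rotation":[0,0,0.39]},{"grip":0,"delta_pos":[0,0,0],"rotation":[0,0,0.39]},{"grip":0,"delta_pos":[0,0,0],"rotation":[0,0,0.39]},{"grip":0,"delta_pos":[0,0,0],"rotation":[0,0,0.39]}]'
python3 -m creep '[{"grip":0,"delta_pos":[0.5,-0.5,0],"rotation":[0,0,0]},{"grip":0,"delta_pos":[1,-1,0],"rotation":[0,0,0]},{"grip":0,"delta_pos":[1,-1,0],"rotation":[0,0,0]}]'
python3 -m creep '[{"grip":0,"delta_pos":[0.5,-0.5,0],"rotation":[0,0,0]},{"grip":0,"delta_pos":[1,-1,0],"rotation":[0,0,0]},{"grip":0,"delta_pos":[1,-1,0],"rotation":[0,0,0]},{"grip":0,"delta_pos":[1,-1,0],"rotation":[0,0,0]}]'
```

```text
clock: 0.85
tool_pos: [0.2236, 0.6368, 0.3005]
orientation: [180.0, 0.0, -54.6]
force: [0.3, 0.1, 0.3]
opening: 0.088
gripper_force: 0.0
clock: 1.35
tool_pos: [0.2237, 0.6368, 0.3001]
orientation: [180.0, -0.0, -89.5]
force: [0.1, -0.1, 0.5]
opening: 0.0877
gripper_force: 0.0
clock: 1.65
tool_pos: [0.3255, 0.5361, 0.3003]
orientation: [-180.0, -0.0, -89.1]
force: [1.0, 1.0, -0.0]
opening: 0.0874
gripper_force: 0.0
clock: 2.05
tool_pos: [0.4281, 0.435, 0.3007]
orientation: [-180.0, -0.0, -89.4]
force: [-0.7, -0.8, 1.2]
opening: 0.0876
gripper_force: 0.0
```

```bash
python3 -m creep '[{"grip":0,"delta_pos":[0.5,0,0],"rotation":[0,0,0]},{"grip":0,"delta_pos":[1,0,0],"rotation":[0,0,0]},{"grip":0,"delta_pos":[1,0,0],"rotation":[0,0,0]}]' |sed -n 2p
python3 -m creep '[{"grip":0,"delta_pos":[0.5,0,0],"rotation":[0,0,0]},{"grip":0,"delta_pos":[1,0,0],"rotation":[0,0,0]},{"grip":0,"delta_pos":[1,0,0],"rotation":[0,0,0]}]' |sed -n 2p
python3 -m creep '[{"grip":0,"delta_pos":[0.5,0,0],"rotation":[0,0,0]},{"grip":0,"delta_pos":[1,0,0],"rotation":[0,0,0]},{"grip":0,"delta_pos":[1,0,0],"rotation":[0,0,0]}]' |sed -n 2p
python3 -m creep '[{"grip":0,"delta_pos":[0.5,0,0],"rotation":[0,0,0]},{"grip":0,"delta_pos":[1,0,0],"rotation":[0,0,0]},{"grip":0,"delta_pos":[1,0,0],"rotation":[0,0,0]}]' |sed -n 2p
python3 -m creep '[{"grip":0,"delta_pos":[0.5,0,0],"rotation":[0,0,0]},{"grip":0,"delta_pos":[1,0,0],"rotation":[0,0,0]},{"grip":0,"delta_pos":[1,0,0],"rotation":[0,0,0]}]' |sed -n 2p
python3 -m creep '[{"grip":0,"delta_pos":[0.5,0,0],"rotation":[0,0,0]},{"grip":0,"delta_pos":[1,0,0],"rotation":[0,0,0]},{"grip":0,"delta_pos":[1,0,0],"rotation":[0,0,0]}]' |sed -n 2p
python3 -m creep '[{"grip":0,"delta_pos":[0.5,0,0],"rotation":[0,0,0.1]},{"grip":0,"delta_pos":[1,0,0],"rotation":[0,0,0.2]},{"grip":0,"delta_pos":[1,0,0],"rotation":[0,0,0.32]},{"grip":0,"delta_pos":[1,0,0],"rotation":[0,0,0.32]},{"grip":0,"delta_pos":[1,0,0],"rotation":[0,0,0.32]}]'
python3 - <<'E'
from h import *
s=snap('wrist','w1.png');print(proj(s,[.419,-.364,.055]),proj(s,[.419,-.364,.032]))
plan([.419,-.364,.2],-118)
E
```

```text
tool_pos: [0.4255, 0.3342, 0.3011]
tool_pos: [0.4261, 0.2346, 0.301]
tool_pos: [0.4269, 0.1349, 0.3008]
tool_pos: [0.4279, 0.0349, 0.3006]
tool_pos: [0.4289, -0.0652, 0.3004]
tool_pos: [0.4299, -0.1651, 0.3001]
clock: 4.35
tool_pos: [0.4314, -0.2611, 0.3001]
orientation: [180.0, 0.0, -118.2]
force: [0.1, 0.6, -0.1]
opening: 0.0878
gripper_force: 0.0
[241.87313856  99.19671587] [243.77003278 100.6404652 ]
shift [ 0.968 -0.377  1.002] rot [ 0.     0.    -0.001]
```

View pics/w1.png

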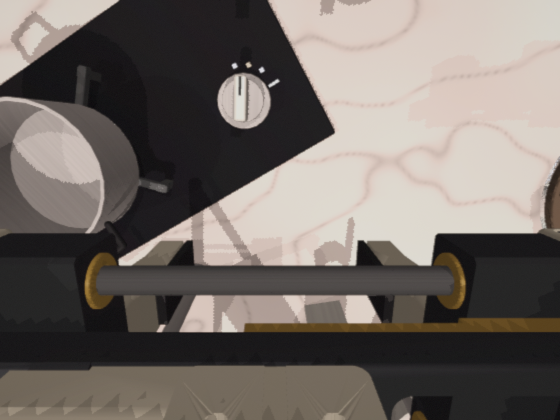

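The knob sits at (244,101), which matches my projection, and its bar lines up with the tool. I'm descending now.

```bash
python3 -m creep '[{"grip":0,"delta_pos":[0.5,-0.2,0],"rotation":[0,0,0]},{"grip":0,"delta_pos":[0.97,-0.38,0],"rotation":[0,0,0]},{"grip":0,"delta_pos":[0.97,-0.38,0.5],"rotation":[0,0,0]},{"grip":0,"delta_pos":[0.97,-0.38,1.0],"rotation":[0,0,0]},{"grip":0,"delta_pos":[0.97,-0.38,1.0],"rotation":[0,0,0]}]' |sed -n 2p
python3 -m creep '[{"grip":0,"delta_pos":[0,0,0.4],"rotation":[0,0,0]},{"grip":0,"delta_pos":[0,0,0.8],"rotation":[0,0,0]},{"grip":0,"delta_pos":[0,0,0.8],"rotation":[0,0,0]}]' |sed -n 2p
python3 -c "
from h import *
plan([.419,-.364,.058],-118)
s=snap('wrist','w2.png')"
```

```text
tool_pos: [0.4149, -0.3624, 0.1941]
tool_pos: [0.417, -0.3632, 0.1182]
shift [-0.003 -0.025  0.602] rot [ 0.004 -0.    -0.002]
```

View pics/w2.png

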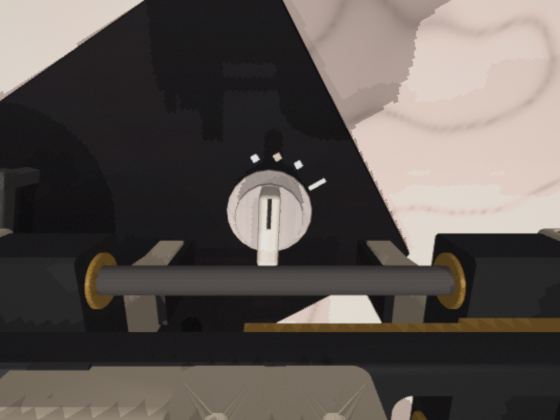

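```bash
python3 -m creep '[{"grip":0,"delta_pos":[0,-0.02,0.3],"rotation":[0,0,0]},{"grip":0,"delta_pos":[0,-0.02,0.6],"rotation":[0,0,0]},{"grip":0,"delta_pos":[0,-0.02,0.6],"rotation":[0,0,0]},{"grip":0.5,"delta_pos":[0,-0.02,0.6],"rotation":[0,0,0]},{"grip":0.7,"delta_pos":[0,-0.02,0.6],"rotation":[0,0,0]}]' 
python3 -m creep '[{"grip":1,"delta_pos":[0,0,0],"rotation":[0,0,0]},{"grip":1,"delta_pos":[0,0,0],"rotation":[0,0,0]},{"grip":1,"delta_pos":[0,0,0],"rotation":[0,0,0]},{"grip":1,"delta_pos":[0,0,0],"rotation":[0,0,0]},{"grip":1,"delta_pos":[0,0,0],"rotation":[0,0,0]}]'
python3 -m creep '[{"grip":1,"delta_pos":[0,0,0.03],"rotation":[0,0,0]},{"grip":1,"delta_pos":[0,0,0.06],"rotation":[0,0,0]},{"grip":1,"delta_pos":[0,0,0.08],"rotation":[0,0,0]},{"grip":1,"delta_pos":[0,0,0.08],"rotation":[0,0,0]},{"grip":1,"delta_pos":[0,0,0.08],"rotation":[0,0,0]}]'
```

```text
clock: 5.75
tool_pos: [0.4218, -0.3667, 0.0633]
orientation: [-179.8, -0.0, -118.3]
force: [-0.5, -0.2, 0.2]
opening: 0.077
gripper_force: 0.0
clock: 6.25
tool_pos: [0.4198, -0.366, 0.0604]
orientation: [180.0, -0.0, -118.4]
force: [0.0, 0.1, -0.4]
opening: 0.0368
gripper_force: 0.0
clock: 6.75
tool_pos: [0.4201, -0.366, 0.0523]
orientation: [-180.0, 0.0, -118.3]
force: [1.3, -0.2, -1.0]
opening: 0.0137
gripper_force: 29.8
```

```bash
python3 -m creep '[{"grip":1,"delta_pos":[0,0,0.03],"rotation":[0,0,0]},{"grip":1,"delta_pos":[0,0,0.05],"rotation":[0,0,0]},{"grip":1,"delta_pos":[0,0,0.07],"rotation":[0,0,0]},{"grip":1,"delta_pos":[0,0,0.07],"rotation":[0,0,0]},{"grip":1,"delta_pos":[0,0,0.07],"rotation":[0,0,0]}]'
```

```text
clock: 7.25
tool_pos: [0.4201, -0.3661, 0.0464]
orientation: [-180.0, -0.0, -118.3]
force: [-2.3, 3.3, 12.1]
opening: 0.0139
gripper_force: 29.8
```

```bash
python3 -m creep '[{"grip":1,"delta_pos":[0,0,0.01],"rotation":[0,0,0.07]},{"grip":1,"delta_pos":[0,0,0.01],"rotation":[0,0,0.14]},{"grip":1,"delta_pos":[0,0,0.01],"rotation":[0,0,0.21]},{"grip":1,"delta_pos":[0,0,0.01],"rotation":[0,0,0.28]},{"grip":1,"delta_pos":[0,0,0.01],"rotation":[0,0,0.34]}]'
python3 -m creep '[{"grip":1,"delta_pos":[0,0,0],"rotation":[0,0,0.07]},{"grip":1,"delta_pos":[0,0,0],"rotation":[0,0,0.14]},{"grip":1,"delta_pos":[0,0,0],"rotation":[0,0,0.21]},{"grip":1,"delta_pos":[0,0,0],"rotation":[0,0,0.26]},{"grip":1,"delta_pos":[0,0,0],"rotation":[0,0,0.28]}]'
python3 -c "
from h import *
o=ctrl.get_obs();print(o['moment'].round(2),o['joint_pos'].round(1))"
```

```text
clock: 7.75
tool_pos: [0.4203, -0.3662, 0.0461]
orientation: [-179.9, 0.0, -149.2]
force: [-2.6, 3.1, 17.3]
opening: 0.0138
gripper_force: 29.9
clock: 8.25
tool_pos: [0.4204, -0.3664, 0.0461]
orientation: [-179.9, 0.1, -174.3]
force: [-3.4, 3.5, 17.2]
opening: 0.0141
gripper_force: 29.9
[1.14 0.93 0.04] [-20.9  21.7 -27.9   0.1 -40.4 -63.4]
```

```bash
python3 -m creep '[{"grip":1,"delta_pos":[0,0,0],"rotation":[0,0,0.03]},{"grip":1,"delta_pos":[0,0,0],"rotation":[0,0,0.06]},{"grip":1,"delta_pos":[0,0,0],"rotation":[0,0,0.07]},{"grip":1,"delta_pos":[0,0,0],"rotation":[0,0,0.07]},{"grip":1,"delta_pos":[0,0,0],"rotation":[0,0,0.07]}]'
python3 -c "
from h import *
o=ctrl.get_obs();print(o['moment'].round(2),o['joint_pos'].round(1))"
```

```text
clock: 8.75
tool_pos: [0.4205, -0.3665, 0.0461]
orientation: [-179.9, 0.1, 179.7]
force: [-2.9, 3.1, 16.1]
opening: 0.014
gripper_force: 30.3
[1.01 0.87 0.64] [-20.9  21.7 -27.9   0.1 -40.4 -69.5]
```

```bash
python3 -m creep '[{"grip":1,"delta_pos":[0,0,-0.03],"rotation":[0,0,0]},{"grip":1,"delta_pos":[0,0,-0.07],"rotation":[0,0,0]},{"grip":0,"delta_pos":[0,0,-0.07],"rotation":[0,0,0]},{"grip":0,"delta_pos":[0,0,-0.07],"rotation":[0,0,0]},{"grip":0,"delta_pos":[0,0,-0.07],"rotation":[0,0,0]}]'
python3 -m creep '[{"grip":0,"delta_pos":[0,0,-0.3],"rotation":[0,0,0]},{"grip":0,"delta_pos":[0,0,-0.8],"rotation":[0,0,0]},{"grip":0,"delta_pos":[0,0,-1],"rotation":[0,0,0]},{"grip":0,"delta_pos":[0,0,-1],"rotation":[0,0,0]}]' |tail -5
python3 -m creep '[{"grip":0,"delta_pos":[0,0,-0.5],"rotation":[0,0,0]},{"grip":0,"delta_pos":[0,0,-1],"rotation":[0,0,0]},{"grip":0,"delta_pos":[0,0,-1],"rotation":[0,0,0]}]'
python3 - <<'E'
from h import *
s=snap('top');im=s['color'];w=snap('wrist')['color'];
C=np.zeros((480,800,3),np.uint8);C[:,:]=0
C[:250]=cv2.resize(im[215:265,155:315],None,fx=5,fy=5,interpolation=2)
k=cv2.resize(im[225:280,365:425],None,fx=4,fy=4,interpolation=2);C[255:255+220,:240]=k
k=cv2.resize(w[0:200,:],None,fx=1,fy=1);C[255:455,240:]=k
cv2.imwrite('pics/c3.png',C[:,:,::-1])
E
```

```text
clock: 9.25
tool_pos: [0.4197, -0.3659, 0.0512]
orientation: [180.0, -0.0, 179.5]
force: [-0.2, 0.8, 1.7]
opening: 0.0325
gripper_force: 1.0
tool_pos: [0.4215, -0.3668, 0.1547]
orientation: [-179.9, 0.3, 179.6]
force: [-0.2, 0.6, -1.0]
opening: 0.0644
gripper_force: 0.0
clock: 9.95
tool_pos: [0.4222, -0.3677, 0.2575]
orientation: [-179.7, 0.5, 179.6]
force: [0.5, -0.4, -0.8]
opening: 0.0857
gripper_force: 0.0
```

View pics/c3.png

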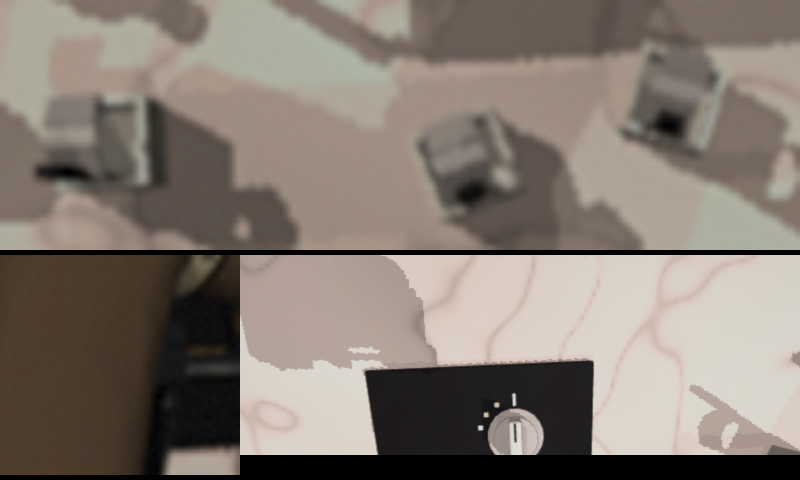

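```bash
python3 -m creep '[{"grip":0,"delta_pos":[0,0.3,-0.3],"rotation":[0,0,0]},{"grip":0,"delta_pos":[-0.2,0.7,-0.5],"rotation":[0,0,0]},{"grip":0,"delta_pos":[-0.2,1,-0.5],"rotation":[0,0,0]},{"grip":0,"delta_pos":[-0.2,1,-0.5],"rotation":[0,0,0]}]' |sed -n 2p
python3 -m creep '[{"grip":0,"delta_pos":[0,0.5,0],"rotation":[0,0,0]},{"grip":0,"delta_pos":[0,1,0],"rotation":[0,0,0]},{"grip":0,"delta_pos":[0,1,0],"rotation":[0,0,0]}]' |sed -n 2p
python3 -m creep '[{"grip":0,"delta_pos":[0,0.5,0],"rotation":[0,0,0]},{"grip":0,"delta_pos":[0,1,0],"rotation":[0,0,0]},{"grip":0,"delta_pos":[0,1,0],"rotation":[0,0,0]}]' |sed -n 2p
python3 -m creep '[{"grip":0,"delta_pos":[0,0.5,0],"rotation":[0,0,0.08]},{"grip":0,"delta_pos":[-0.1,0.54,0],"rotation":[0,0,0.16]},{"grip":0,"delta_pos":[-0.1,0.54,0],"rotation":[0,0,0.22]},{"grip":0,"delta_pos":[-0.1,0.54,0],"rotation":[0,0,0.22]}]'
python3 - <<'E'
from h import *
plan([.4495,-.0135,.21],160)
E
```

```text
tool_pos: [0.4404, -0.2633, 0.3001]
tool_pos: [0.4408, -0.1622, 0.2997]
tool_pos: [0.4419, -0.0624, 0.2998]
clock: 11.45
tool_pos: [0.4524, -0.0125, 0.2997]
orientation: [-179.9, -0.1, 159.7]
force: [0.3, -0.5, -0.0]
opening: 0.0878
gripper_force: 0.0
shift [ 0.021 -0.017  0.897] rot [-0.001 -0.002 -0.003]
```

```bash
python3 -m creep '[{"grip":0,"delta_pos":[0.02,-0.02,0.4],"rotation":[0,0,0]},{"grip":0,"delta_pos":[0.02,-0.02,0.8],"rotation":[0,0,0]},{"grip":0,"delta_pos":[0.02,-0.02,1],"rotation":[0,0,0]},{"grip":0,"delta_pos":[0.02,-0.02,1],"rotation":[0,0,0]},{"grip":0.5,"delta_pos":[0.02,-0.02,1],"rotation":[0,0,0]}]' |sed -n 2p
python3 -m creep '[{"grip":0.65,"delta_pos":[0,0,0.08],"rotation":[0,0,0]},{"grip":0.65,"delta_pos":[0,0,0.08],"rotation":[0,0,0]},{"grip":0.65,"delta_pos":[0,0,0.08],"rotation":[0,0,0]},{"grip":0.65,"delta_pos":[0,0,0.08],"rotation":[0,0,0]}]'
python3 - <<'E'
from h import *
w=snap('wrist')['color'];a=snap('scene')['color']
C=np.zeros((560,560,3),np.uint8);C[:280]=w[140:];C[280:]=cv2.resize(a[160:300,150:430],None,fx=2,fy=2)
cv2.imwrite('pics/c4.png',C[:,:,::-1])
E
```

```text
tool_pos: [0.4502, -0.0142, 0.2015]
clock: 12.35
tool_pos: [0.4503, -0.0133, 0.1939]
orientation: [180.0, 0.0, 159.8]
force: [0.3, 0.2, 0.1]
opening: 0.0528
gripper_force: 0.0
```

View pics/c4.png

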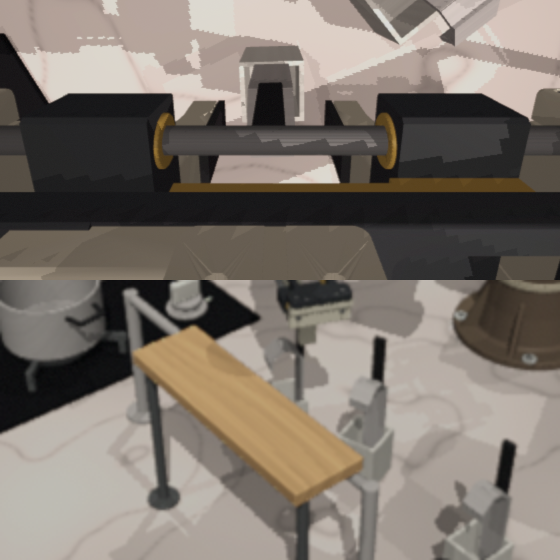

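```bash
python3 -m creep '[{"grip":1,"delta_pos":[0,0,0],"rotation":[0,0,0]},{"grip":1,"delta_pos":[0,0,0],"rotation":[0,0,0]},{"grip":1,"delta_pos":[0,0,0],"rotation":[0,0,0]},{"grip":1,"delta_pos":[0,0,0],"rotation":[0,0,0]},{"grip":1,"delta_pos":[0,0,0],"rotation":[0,0,0]}]' |tail -2
python3 -m creep '[{"grip":1,"delta_pos":[0,0,0],"rotation":[0,0,0]},{"grip":1,"delta_pos":[0,0,-0.1],"rotation":[0,0,0]},{"grip":1,"delta_pos":[0,0,-0.4],"rotation":[0,0,0]},{"grip":1,"delta_pos":[0,0,-0.7],"rotation":[0,0,0]},{"grip":1,"delta_pos":[0,0,-0.98],"rotation":[0,0,0]}]' |tail -2
python3 -m creep '[{"grip":1,"delta_pos":[0,-0.3,0],"rotation":[0,0,-0.06]},{"grip":1,"delta_pos":[0,-0.5,0],"rotation":[0,0,-0.13]},{"grip":1,"delta_pos":[0,-0.7,0],"rotation":[0,0,-0.20]},{"grip":1,"delta_pos":[0,-0.7,0],"rotation":[0,0,-0.245]},{"grip":1,"delta_pos":[0,-0.7,0],"rotation":[0,0,-0.245]}]'
python3 - <<'E'
from h import *
plan([.530,-.0885,.292],-177.8)
plan([.583,-.0885,.292],-177.8)
E
```

```text
opening: 0.0156
gripper_force: 30.0
opening: 0.0158
gripper_force: 30.0
clock: 13.95
tool_pos: [0.4255, -0.0796, 0.2918]
orientation: [180.0, 0.0, -178.2]
force: [0.1, 0.0, -2.3]
opening: 0.0159
gripper_force: 30.0
shift [-1.042e+00 -1.210e-01 -1.000e-03] rot [ 0.     0.    -0.005]
shift [-1.572e+00 -1.380e-01 -1.000e-03] rot [ 0.     0.    -0.005]
```

```bash
python3 -m creep '[{"grip":1,"delta_pos":[-0.3,-0.05,0],"rotation":[0,0,0]},{"grip":1,"delta_pos":[-0.6,-0.12,0],"rotation":[0,0,0]},{"grip":1,"delta_pos":[-0.9,-0.12,0],"rotation":[0,0,0]},{"grip":1,"delta_pos":[-0.9,-0.12,0],"rotation":[0,0,0]},{"grip":1,"delta_pos":[-0.9,-0.12,0],"rotation":[0,0,0]}]'
python3 - <<'E'
from h import *
a=snap('scene');print(proj(a,[.607,-.0875,.21]))
cv2.imwrite('pics/c5.png',cv2.resize(a['color'][110:290,190:350],None,fx=3.2,fy=3.2,interpolation=2)[:,:,::-1])
plan([.583,-.0885,.292],-177.8)
E
```

```text
clock: 14.45
tool_pos: [0.5163, -0.088, 0.2906]
orientation: [-180.0, -0.1, -178.3]
force: [-0.6, -1.0, -3.1]
opening: 0.0156
gripper_force: 30.0
[234.16855366 179.76720883]
shift [-0.671 -0.026 -0.012] rot [-0.    -0.001 -0.005]
```

View pics/c5.png

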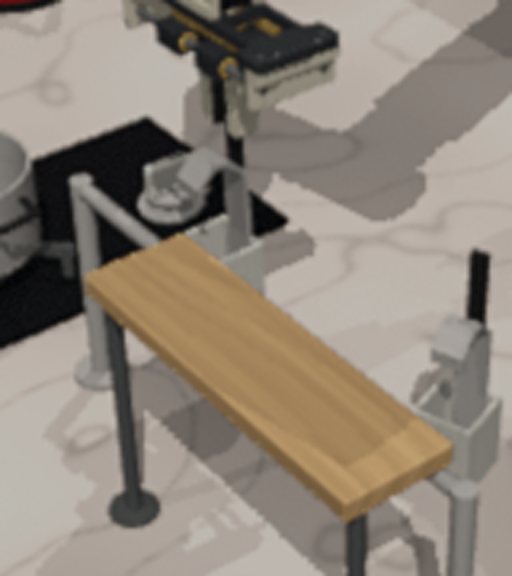

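```bash
python3 -m creep '[{"grip":1,"delta_pos":[-0.25,-0.02,-0.01],"rotation":[0,0,0]},{"grip":1,"delta_pos":[-0.5,-0.02,-0.01],"rotation":[0,0,0]},{"grip":1,"delta_pos":[-0.67,-0.02,-0.01],"rotation":[0,0,0]},{"grip":1,"delta_pos":[-0.67,-0.02,-0.01],"rotation":[0,0,0]},{"grip":1,"delta_pos":[-0.67,-0.02,-0.01],"rotation":[0,0,0]}]' 
python3 -m creep '[{"grip":1,"delta_pos":[0,0,0.1],"rotation":[0,0,0]},{"grip":1,"delta_pos":[0,0,0.2],"rotation":[0,0,0]},{"grip":1,"delta_pos":[0,0,0.3],"rotation":[0,0,0]},{"grip":1,"delta_pos":[0,0,0.36],"rotation":[0,0,0]},{"grip":1,"delta_pos":[0,0,0.37],"rotation":[0,0,0]}]'
python3 - <<'E'
from h import *
plan([.583,-.0885,.254],-177.8)
a=snap('scene');b=snap('top')['color']
C=np.zeros((590,800,3),np.uint8)
k=cv2.resize(a['color'][110:290,190:320],None,fx=3.2,fy=3.2,interpolation=2);C[:576,:416]=k
k=cv2.resize(b[140:240,265:360],None,fx=4,fy=4,interpolation=2);C[:400,420:]=k
cv2.imwrite('pics/c6.png',C[:,:,::-1])
E
```

```text
clock: 15.0
tool_pos: [0.5825, -0.0879, 0.2923]
orientation: [180.0, -0.0, -178.2]
force: [-0.7, 0.1, -2.0]
opening: 0.0157
gripper_force: 30.0
clock: 15.5
tool_pos: [0.5832, -0.0882, 0.2548]
orientation: [-180.0, -0.0, -178.2]
force: [-0.5, 0.5, -2.2]
opening: 0.0157
gripper_force: 30.0
shift [ 0.002 -0.003  0.008] rot [-0.    -0.    -0.004]
```

View pics/c6.png

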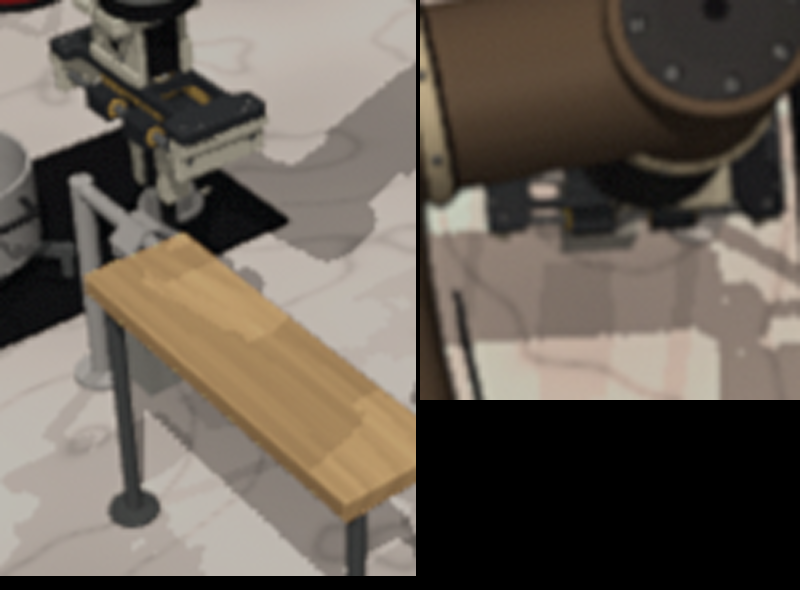

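```bash
python3 -m creep '[{"grip":1,"delta_pos":[0,0,0.01],"rotation":[0,0,0]},{"grip":1,"delta_pos":[0,0,0.02],"rotation":[0,0,0]},{"grip":1,"delta_pos":[0,0,0.02],"rotation":[0,0,0]}]' |grep -E "tool|force:"
python3 -m creep '[{"grip":1,"delta_pos":[0,0.15,0],"rotation":[0,0,0]},{"grip":1,"delta_pos":[0,0.35,0],"rotation":[0,0,0]},{"grip":1,"delta_pos":[0,0.6,0],"rotation":[0,0,0]},{"grip":1,"delta_pos":[0,0.85,0],"rotation":[0,0,0]},{"grip":1,"delta_pos":[0.01,1,0],"rotation":[0,0,0]}]' |grep -E "tool|force:"
python3 -m creep '[{"grip":1,"delta_pos":[0,0.2,0],"rotation":[0,0,0]},{"grip":1,"delta_pos":[0,0.4,0],"rotation":[0,0,0]},{"grip":1,"delta_pos":[0,0.6,0],"rotation":[0,0,0]},{"grip":1,"delta_pos":[0,0.8,0],"rotation":[0,0,0]},{"grip":1,"delta_pos":[0.01,1,0],"rotation":[0,0,0]}]' |grep -E "tool|force:"
python3 -m creep '[{"grip":1,"delta_pos":[0,0.2,0],"rotation":[0,0,0]},{"grip":1,"delta_pos":[0,0.4,0],"rotation":[0,0,0]},{"grip":1,"delta_pos":[0,0.6,0],"rotation":[0,0,0]},{"grip":1,"delta_pos":[0,0.8,0],"rotation":[0,0,0]},{"grip":1,"delta_pos":[0.01,0.9,0],"rotation":[0,0,0]}]'
```

```text
tool_pos: [0.5837, -0.0881, 0.254]
force: [0.5, -0.1, -0.4]
gripper_force: 30.0
tool_pos: [0.5797, 0.0131, 0.254]
force: [4.2, -3.2, 1.0]
gripper_force: 30.0
tool_pos: [0.5758, 0.1122, 0.2541]
force: [6.0, -3.8, 0.6]
gripper_force: 30.0
clock: 17.4
tool_pos: [0.5721, 0.2027, 0.2541]
orientation: [-180.0, 0.1, -178.2]
force: [7.2, -6.0, 1.4]
opening: 0.0155
gripper_force: 30.0
```

```bash
python3 -m creep '[{"grip":1,"delta_pos":[-0.03,0,0],"rotation":[0,0,0]},{"grip":1,"delta_pos":[-0.06,0,0],"rotation":[0,0,0]},{"grip":1,"delta_pos":[-0.06,0,0],"rotation":[0,0,0]}]' |grep -E "tool|force:"
python3 - <<'E'
from h import *
print(ctrl.get_obs()['moment'])
a=snap('scene')
k=cv2.resize(a['color'][120:340,190:400],None,fx=2.6,fy=2.6,interpolation=2)
cv2.imwrite('pics/c7.png',k[:,:,::-1])
E
```

```text
tool_pos: [0.5762, 0.2024, 0.2538]
force: [-4.5, 2.6, 5.8]
gripper_force: 30.0
[1.06472963 1.5594158  0.02179696]
```

View pics/c7.png

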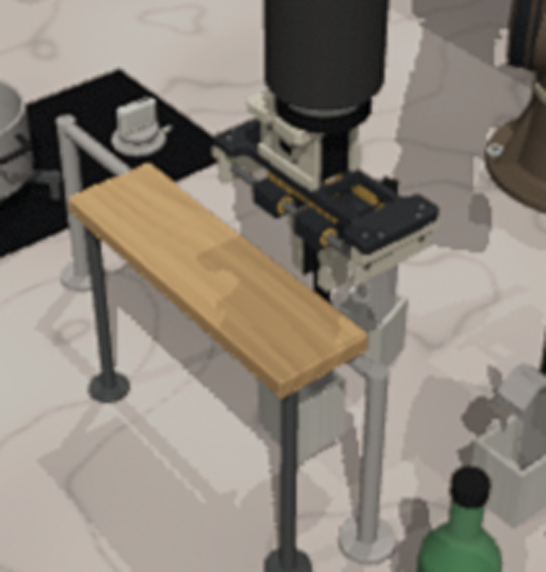

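```bash
python3 -m creep '[{"grip":0.6,"delta_pos":[0.02,0,0],"rotation":[0,0,0]},{"grip":0.6,"delta_pos":[0.02,0,0],"rotation":[0,0,0]},{"grip":0.6,"delta_pos":[0.02,0,0],"rotation":[0,0,0]},{"grip":0.6,"delta_pos":[0.02,0,0],"rotation":[0,0,0]},{"grip":0.6,"delta_pos":[0.02,0,0],"rotation":[0,0,0]}]' |grep -E "tool|force:|open"
python3 -m creep '[{"grip":0.6,"delta_pos":[0,0,-0.2],"rotation":[0,0,0]},{"grip":0.6,"delta_pos":[0,0,-0.5],"rotation":[0,0,0]},{"grip":0.6,"delta_pos":[0,0,-0.8],"rotation":[0,0,0]},{"grip":0.6,"delta_pos":[0,0,-0.8],"rotation":[0,0,0]}]' |grep -E "tool|force:|open"
python3 - <<'E'
from h import *
plan([.42,.21,.33])
plan([.419,.1035,.33],-155)
t=snap('top');a=snap('scene')
C=np.zeros((590,790,3),np.uint8)
C[:570,:390]=cv2.resize(a['color'][150:340,250:380],None,fx=3,fy=3,interpolation=2)
C[:250,400:790]=cv2.resize(t['color'][185:270,155:285],(390,250),interpolation=2)
cv2.imwrite('pics/c8.png',C[:,:,::-1])
E
```

```text
tool_pos: [0.5751, 0.2016, 0.2532]
force: [0.1, -0.5, -0.3]
opening: 0.0351
gripper_force: 0.0
tool_pos: [0.5768, 0.2022, 0.3382]
force: [0.2, -0.3, 0.0]
opening: 0.035
gripper_force: 0.0
shift [1.566 0.127 0.071] 
shift [ 1.609 -0.937  0.068] rot [ 0.001  0.005 -0.258]
```

View pics/c8.png

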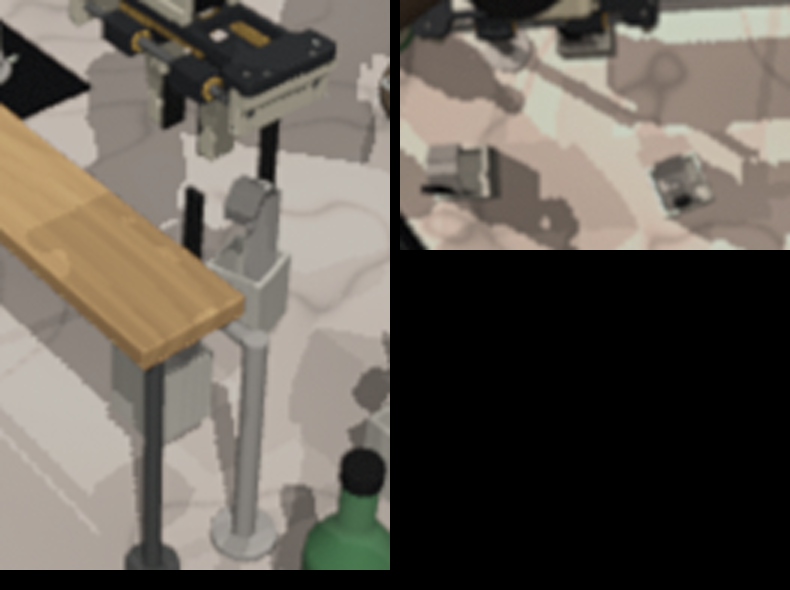

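```bash
python3 -m creep '[{"grip":0.3,"delta_pos":[0.4,0,0],"rotation":[0,0,0]},{"grip":0,"delta_pos":[0.8,-0.3,0],"rotation":[0,0,0]},{"grip":0,"delta_pos":[1,-0.6,0],"rotation":[0,0,0]},{"grip":0,"delta_pos":[1,-0.94,0],"rotation":[0,0,0]},{"grip":0,"delta_pos":[1,-0.94,0],"rotation":[0,0,0]}]' |grep -E "tool|force:|open"
python3 -m creep '[{"grip":0,"delta_pos":[0.3,0,0],"rotation":[0,0,-0.08]},{"grip":0,"delta_pos":[0.6,0,0.1],"rotation":[0,0,-0.16]},{"grip":0,"delta_pos":[0.61,0,0.2],"rotation":[0,0,-0.258]},{"grip":0,"delta_pos":[0.61,0,0.3],"rotation":[0,0,-0.258]},{"grip":0,"delta_pos":[0.61,0,0.3],"rotation":[0,0,-0.258]}]' |grep -E "tool|force:|open|ori"
cat >> h.py <<'E'
def wtab(p,f=None):
    s=snap('wrist',f);m=(s['color'].max(2)<50).astype(np.uint8);m[225:]=0
    print('expect top',proj(s,[*p,.208]).round(0),'bot',proj(s,[*p,.132]).round(0))
    n,l,st,c=cv2.connectedComponentsWithStats(m)
    for i in range(1,n):
        if st[i,4]>60:
            ys,xs=np.where(l==i);r=cv2.minAreaRect(cv2.findContours((l==i).astype(np.uint8),0,2)[0][0])
            print('blob',st[i].tolist(),'rect',np.round(r[1]),round(r[2],1))
    return s
E
python3 - <<'E'
from h import *
s=wtab([.414,.102],'w3.png')
a=snap('scene');m=(a['color'].max(2)<45).astype(np.uint8)
n,l,st,c=cv2.connectedComponentsWithStats(m[:, :])
for i in range(1,n):
    if 40<st[i,4]<1500 and st[i,3]>10:print(st[i].tolist())
E
```

```text
tool_pos: [0.4768, 0.102, 0.3331]
force: [-0.3, 0.0, 0.0]
opening: 0.0693
gripper_force: 0.0
tool_pos: [0.4166, 0.1026, 0.3016]
orientation: [-180.0, -0.2, -155.2]
force: [-0.8, 0.4, 0.0]
opening: 0.0874
gripper_force: 0.0
expect top [275. 214.] bot [275. 194.]
blob [0, 0, 18, 97, 921] rect [96. 17.] 90.0
blob [267, 185, 20, 28, 463] rect [19. 26.] 4.8
[290, 0, 2, 56, 111]
[253, 7, 5, 14, 61]
[177, 63, 36, 51, 274]
[321, 143, 4, 18, 48]
[220, 177, 13, 15, 100]
[336, 189, 7, 21, 100]
[312, 213, 5, 22, 98]
[398, 241, 10, 25, 133]
[364, 300, 14, 15, 182]
```

View pics/w3.png

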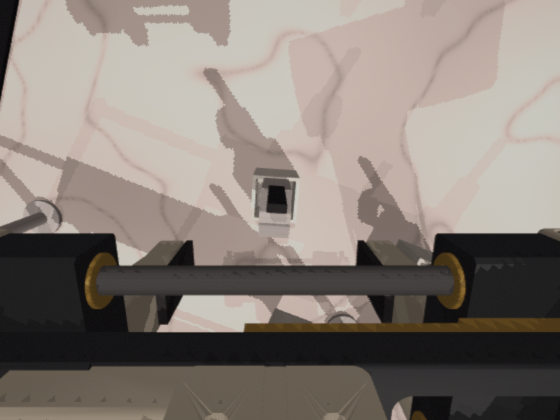

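The tab of M is at (277,199), aligned with the fingers and where I predicted. I'm grasping it.

```bash
python3 -m creep '[{"grip":0,"delta_pos":[0.02,-0.01,0.4],"rotation":[0,0,0]},{"grip":0,"delta_pos":[0.02,-0.01,0.8],"rotation":[0,0,0]},{"grip":0.3,"delta_pos":[0.02,-0.01,1],"rotation":[0,0,0]},{"grip":0.5,"delta_pos":[0.02,-0.01,1],"rotation":[0,0,0]},{"grip":0.7,"delta_pos":[0.02,-0.01,1],"rotation":[0,0,0]}]' |grep -E "tool|force:|open"
python3 -m creep '[{"grip":1,"delta_pos":[0,0,0.08],"rotation":[0,0,0]},{"grip":1,"delta_pos":[0,0,0.08],"rotation":[0,0,0]},{"grip":1,"delta_pos":[0,0,0.08],"rotation":[0,0,0]},{"grip":1,"delta_pos":[0,0,0.08],"rotation":[0,0,0]},{"grip":1,"delta_pos":[0,0,0.08],"rotation":[0,0,0]}]' |grep -E "tool|force:|open"
python3 -m creep '[{"grip":1,"delta_pos":[0,0,0],"rotation":[0,0,0]},{"grip":1,"delta_pos":[0,0,0],"rotation":[0,0,0]},{"grip":1,"delta_pos":[0,0,0],"rotation":[0,0,0]}]'
```

```text
tool_pos: [0.4166, 0.1012, 0.2041]
force: [0.3, 0.9, 1.0]
opening: 0.0691
gripper_force: 0.0
tool_pos: [0.4159, 0.1011, 0.1958]
force: [0.3, -0.9, 0.3]
opening: 0.0293
gripper_force: 0.0
clock: 21.15
tool_pos: [0.4158, 0.101, 0.1954]
orientation: [180.0, 0.0, -155.0]
force: [0.5, -0.4, 0.2]
opening: 0.0052
gripper_force: 0.0
```

Run:
```python
from h import *
s=wtab([.414,.102]);a=snap('scene');m=(a['color'].max(2)<45).astype(np.uint8)
print('scene expect',proj(a,[.414,.102,.208]), ray(a,339.5,189.5,.208))
n,l,st,c=cv2.connectedComponentsWithStats(m)
for i in range(1,n):
    if 30<st[i,4]<1500 and st[i,0]>280:print(st[i].tolist())
cv2.imwrite('pics/x1.png',np.hstack([s['color'][:, :420],cv2.resize(a['color'][120:330,260:450],(380,420))])[:,:,::-1])
```

```text
expect top [278. 284.] bot [277. 229.]
scene expect [339.33567225 188.55772949] [0.41633548 0.10537222 0.208     ]
[290, 0, 2, 56, 111]
[470, 0, 9, 36, 192]
[386, 106, 26, 51, 547]
[389, 157, 13, 27, 153]
[320, 173, 12, 10, 86]
[334, 175, 18, 25, 154]
[323, 195, 6, 22, 109]
[312, 213, 6, 23, 104]
[398, 241, 9, 25, 134]
[364, 300, 14, 15, 181]
```

View pics/x1.png

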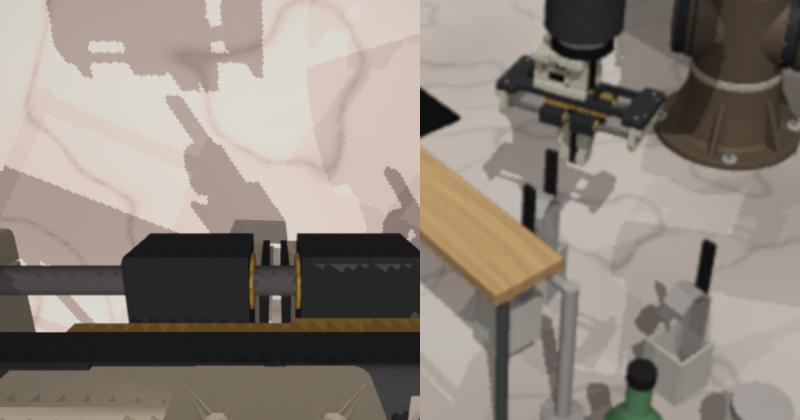

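M was knocked aside between the look and the grasp: its tab top is now near scene pixel (326,195). I'll rise and measure again, numerically this time, as the picture budget is used up.

```bash
python3 -m creep '[{"grip":0.9,"delta_pos":[0,0,-0.5],"rotation":[0,0,0]},{"grip":0,"delta_pos":[0,0,-1],"rotation":[0,0,0]},{"grip":0,"delta_pos":[0,0,-1],"rotation":[0,0,0]},{"grip":0,"delta_pos":[0,0,-1],"rotation":[0,0,0]}]' |grep -E "tool|force:|open"
cat >> h.py <<'E'
def gray(s,p,r=45,pr=True):
    im=s['color'].astype(int);hs=cv2.cvtColor(s['color'],cv2.COLOR_RGB2HSV)
    u,v=proj(s,p).astype(int);u0,v0=max(u-r,0),max(v-r,0)
    sub=im[v0:v+r,u0:u+r]
    m=((sub.max(2)-sub.min(2)<14)&(sub.max(2)<250)).astype(np.uint8)
    n,l,st,c=cv2.connectedComponentsWithStats(m)
    i=1+np.argmax(st[1:,4]);ct=cv2.findContours((l==i).astype(np.uint8),0,2)[0];ct=max(ct,key=cv2.contourArea)
    print('gray',st[i].tolist(),'off',u0,v0,cv2.minAreaRect(ct))
    return m,ct+[u0,v0]
E
python3 - <<'E'
from h import *
a=snap('scene');p=ray(a,326,195,.208);print('tab scene',p)
t=snap('top');u,v=proj(t,p).astype(int);print('top exp',u,v)
sub=t['color'][v-14:v+16,u-16:u+16].astype(int)
print('\n'.join(' '.join('%3d'%x for x in r) for r in sub.max(2)[::2,::1]))
s=wtab(p[:2])
E
```

```text
tool_pos: [0.4161, 0.1014, 0.2964]
force: [0.4, 0.1, -0.9]
opening: 0.0269
gripper_force: 0.0
tab scene [0.45822122 0.10351927 0.208     ]
top exp 246 235
 50  48  48  49  48  47  49  49  48  47  46  46  46  46  46  43  61  82  86  74  50  40  50  68  83  81  81  97 121 135 136 135
 48  49  49  49  49  48  51  50  49  50  49  48  47  47  46  45  54  72  79  68  49  43  41  49  66  82  81  74  87 119 136 137
 48  50  49  48  48  49  49  49  50  50  49  49  48  48  47  45  44  44  45  45  46  45  45  42  48  67  83  83  81 102 127 125
 49  49  50  49  48  49  49  50  49  48  49  50  49  49  48  46  48  46  46  46  46  46  46  45  43  48  68  83  81  72  76  78
 49  50  49  51  50  50  50  50  49  50  49  48  50  50  49  47  48  47  47  47  47  45  46  44  42  41  52  72  83  78  76  78
 50  49  48  50  49  50  50  49  49  50  50  50  52  50  51  49  49  47  46  45  45  46  45  45  45  42  45  63  82  81  72  77
 30  24  24  27  34  43  49  49  51  49  50  48  50  50  49  50  50  51  46  47  46  47  45  45  44  42  44  59  79  82  74  76
 18  21  20  20  21  33  48  51  50  50  49  49  
[... 358 characters left out ...]
  50  50  49  50  50  49  51  50  50  49  47  49  49  48  47  48  47  46  45  42  44  66  84  83  64  42
 49  49  50  50  50  49  51  51  48  51  51  49  50  50  49  50  51  49  48  48  48  47  48  46  45  44  55  74  83  78  50  35
 51  49  50  50  50  50  49  50  48  51  50  50  51  50  49  49  49  49  49  48  49  49  47  47  44  51  71  84  82  64  37  35
 49  50  50  50  50  50  48  50  50  50  48  48  51  50  51  52  50  49  50  49  48  47  46  45  50  66  84  85  73  44  27  53
 50  50  51  50  50  49  51  50  50  51  50  50  51  51  48  47  48  48  49  49  48  45  45  49  69  83  85  72  48  27  39  78
expect top [254. 270.] bot [259. 236.]
blob [0, 0, 15, 76, 582] rect [75. 14.] 90.0
```

```bash
python3 -m creep '[{"grip":0,"delta_pos":[-0.3,-0.08,0],"rotation":[0,0,0]},{"grip":0,"delta_pos":[-0.53,-0.15,0],"rotation":[0,0,0]},{"grip":0,"delta_pos":[-0.53,-0.15,0],"rotation":[0,0,0]},{"grip":0,"delta_pos":[-0.53,-0.15,0],"rotation":[0,0,0]}]' |grep -E "tool|force:|open"
python3 - <<'E'
from h import *
s=wtab([.458,.1035]);print(ctrl.get_obs()['orientation'].round(1))
u,v=proj(s,[.458,.1035,.208]).astype(int)
sub=s['color'][150:232,u-50:u+50].astype(int)
d=(sub.max(2)-sub.min(2))[::3,::2];b=sub.max(2)[::3,::2]
# symbols: # black, o gray(low sat), . counter
print(u-50);print('\n'.join(''.join('#' if b[i,j]<50 else 'o' if d[i,j]<14 else '.' for j in range(b.shape[1])) for i in range(b.shape[0])))
E
```

```text
tool_pos: [0.4697, 0.1095, 0.2937]
force: [0.3, -0.0, -1.1]
opening: 0.0713
gripper_force: 0.0
expect top [274. 204.] bot [274. 185.]
blob [0, 0, 9, 45, 213] rect [44.  8.] 90.0
blob [264, 178, 20, 26, 451] rect [25. 19.] 90.0
[-180.    -0.2 -155. ]
223
..................................................
..................................................
..................................................
..................................................
..................................................
..................................................
..................................................
..................................................
...................ooooooooooooo..................
...................oooooooooooooo..o..............
..................oooo########ooo..o..............
.....................o########.....o..............
.....................#########....................
.....................#########o...................
....................o#########o...................
....................o##########...................
....................o#########o...................
...............o....o#########o...................
................o.....ooooooooo...o.o.............
..................................o..ooo..........
.....................................ooooooo......
.......................................oooooooo...
..........................................oooo....
...........................................ooo....
..................................................
..................................................
..................................................
..................................................
```

```bash
python3 -c "
from h import *
plan([.458,.1035,.193],-155)"
```

```text
shift [ 0.126 -0.005  1.012] rot [-0.    -0.002 -0.   ]
```

```bash
python3 -m creep '[{"grip":0,"delta_pos":[0.13,-0.01,0.1],"rotation":[0,0,0]},{"grip":0,"delta_pos":[0.13,-0.01,0.4],"rotation":[0,0,0]},{"grip":0.3,"delta_pos":[0.13,-0.01,0.8],"rotation":[0,0,0]},{"grip":0.4,"delta_pos":[0.13,-0.01,1],"rotation":[0,0,0]},{"grip":0.6,"delta_pos":[0.13,-0.01,1],"rotation":[0,0,0]}]' |grep -E "tool|force:|open"
python3 -m creep '[{"grip":1,"delta_pos":[0,0,0],"rotation":[0,0,0]},{"grip":1,"delta_pos":[0,0,0],"rotation":[0,0,0]},{"grip":1,"delta_pos":[0,0,0],"rotation":[0,0,0]},{"grip":1,"delta_pos":[0,0,0],"rotation":[0,0,0]},{"grip":1,"delta_pos":[0,0,0],"rotation":[0,0,0]}]' |grep -E "tool|force:|open"
python3 -m creep '[{"grip":1,"delta_pos":[0,0,0],"rotation":[0,0,0]},{"grip":1,"delta_pos":[0,0,0],"rotation":[0,0,0]},{"grip":1,"delta_pos":[0,0,0],"rotation":[0,0,0]}]'
```

```text
tool_pos: [0.4563, 0.1023, 0.1928]
force: [0.4, 0.1, 0.7]
opening: 0.0689
gripper_force: 0.0
tool_pos: [0.4589, 0.1035, 0.1959]
force: [0.3, 0.5, -0.7]
opening: 0.0294
gripper_force: 0.0
clock: 23.55
tool_pos: [0.4589, 0.1033, 0.1955]
orientation: [-180.0, 0.0, -155.0]
force: [0.6, -0.9, 0.5]
opening: 0.0157
gripper_force: 30.0
```

```bash
python3 -m creep '[{"grip":1,"delta_pos":[0,0,-0.1],"rotation":[0,0,0]},{"grip":1,"delta_pos":[0,0,-0.4],"rotation":[0,0,0]},{"grip":1,"delta_pos":[0,0,-0.7],"rotation":[0,0,0]},{"grip":1,"delta_pos":[0,0,-0.98],"rotation":[0,0,0]},{"grip":1,"delta_pos":[0,0,-0.98],"rotation":[0,0,0]}]' |grep -E "tool|force:|open"
python3 -m creep '[{"grip":1,"delta_pos":[0,0,0],"rotation":[0,0,0.06]},{"grip":1,"delta_pos":[0,0,0],"rotation":[0,0,0.13]},{"grip":1,"delta_pos":[0,0,0],"rotation":[0,0,0.2]},{"grip":1,"delta_pos":[0,0,0],"rotation":[0,0,0.255]},{"grip":1,"delta_pos":[0,0,0],"rotation":[0,0,0.255]}]' |grep -E "tool|force:|open|ori"
python3 -c "
from h import *
plan([.520,-.088,.293],-178)"
```

```text
tool_pos: [0.4603, 0.1041, 0.2975]
force: [0.6, 1.2, -3.2]
opening: 0.0158
gripper_force: 30.0
tool_pos: [0.4581, 0.1033, 0.2926]
orientation: [-180.0, -0.1, -178.0]
force: [-0.2, 0.1, -3.3]
opening: 0.0157
gripper_force: 30.0
shift [-0.552 -1.933 -0.004] rot [-0.    -0.001 -0.   ]
```

```bash
python3 -m creep '[{"grip":1,"delta_pos":[0,-0.2,0],"rotation":[0,0,0]},{"grip":1,"delta_pos":[0,-0.5,0],"rotation":[0,0,0]},{"grip":1,"delta_pos":[0,-0.8,0],"rotation":[0,0,0]},{"grip":1,"delta_pos":[0,-1,0],"rotation":[0,0,0]}]' |grep -E "tool"
python3 -m creep '[{"grip":1,"delta_pos":[-0.1,-0.3,0],"rotation":[0,0,0]},{"grip":1,"delta_pos":[-0.3,-0.6,0],"rotation":[0,0,0]},{"grip":1,"delta_pos":[-0.5,-0.8,0],"rotation":[0,0,0]},{"grip":1,"delta_pos":[-0.55,-0.93,0],"rotation":[0,0,0]},{"grip":1,"delta_pos":[-0.55,-0.93,0],"rotation":[0,0,0]}]' |grep -E "tool|force:|open|ori"
python3 - <<'E'
from h import *
plan([.583,-.088,.293],-178)
a=snap('scene')
# expected tip end/ hook top of held caddy in scene vs seen hook colours
o=ctrl.get_obs();p=o['tool_pos']+[.025,0,0]-[0,0,.1955]
for n,X in(('hooktop',[0,0,.154]),('tip',[.02,0,.124]),('tabtop',[-.025,0,.208]),('cuprim near',[.028,.028,.07]),('cuprim tab',[-.028,.028,.07])):print(n,proj(a,p+np.array(X)).round(0))
u,v=proj(a,p+[0,0,.13]).astype(int)
sub=a['color'][v-30:v+40:2,u-40:u+40].astype(int);d=sub.max(2)-sub.min(2);b=sub.max(2)
print(u-40,v-30);print('\n'.join(''.join('#' if b[i,j]<50 else 'o' if d[i,j]<16 else '.' for j in range(b.shape[1])) for i in range(b.shape[0])))
E
```

```text
tool_pos: [0.4617, 0.0021, 0.2929]
tool_pos: [0.5208, -0.0887, 0.2923]
orientation: [-180.0, -0.1, -177.9]
force: [-1.4, 0.9, -4.0]
opening: 0.0158
gripper_force: 30.0
shift [-0.622 -0.015 -0.009] rot [-0.    -0.001  0.001]
hooktop [253. 159.]
tip [248. 171.]
tabtop [261. 137.]
cuprim near [252. 194.]
cuprim tab [269. 186.]
213 136
..........o.oooooooooooooooooooooooooooooo###ooooooo........o...................
.............ooooooooooooooooooooooooooo.o###ooooooo....ooo.....................
.............oooooooooooooooooooooooo....o####o.oo.o............................
..............oooooooooooooooooooooo.ooo.o####oo.ooooo..........................
..............oooooooooooooooooooo....oo.o####o...ooo.....oooo..................
..............ooooooooooooooooo...o...oo.o####.....ooooooooooooo.oo.............
...............ooooo#####oooooo....o.o.ooooooo......ooooooooooooooooooo.........
...........ooo#############ooo.....oooooooooooo.......ooooooooooooooooooooo.....
.......oo#####################oo...oooooooooooooo..ooooooooooooooooooooooooooooo
oooo##############################ooo
[... 1368 characters left out ...]
...............oooooooooooooooooooooooooooooo.......
#oooooooo#####...............................oooooooooooooo..oooo.ooo...........
##ooooooo.......................................ooooooooooo.....................
##ooo..............................................oooooooo.....................
##o..................................................ooooo......................
##o.....................................................oo......................
###.............................................................................
###o............................................................................
###ooo..........................................................................
```

```bash
python3 -m creep '[{"grip":1,"delta_pos":[-0.25,-0.01,-0.01],"rotation":[0,0,0]},{"grip":1,"delta_pos":[-0.5,-0.01,-0.01],"rotation":[0,0,0]},{"grip":1,"delta_pos":[-0.62,-0.01,-0.01],"rotation":[0,0,0]},{"grip":1,"delta_pos":[-0.62,-0.01,-0.01],"rotation":[0,0,0]},{"grip":1,"delta_pos":[-0.62,-0.01,-0.01],"rotation":[0,0,0]}]' |grep -E "tool|force:"
python3 -m creep '[{"grip":1,"delta_pos":[0,0,0.1],"rotation":[0,0,0]},{"grip":1,"delta_pos":[0,0,0.2],"rotation":[0,0,0]},{"grip":1,"delta_pos":[0,0,0.3],"rotation":[0,0,0]},{"grip":1,"delta_pos":[0,0,0.37],"rotation":[0,0,0]},{"grip":1,"delta_pos":[0,0,0.37],"rotation":[0,0,0]}]' |grep -E "tool|force:"
python3 -m creep '[{"grip":1,"delta_pos":[0,0,0.01],"rotation":[0,0,0]},{"grip":1,"delta_pos":[0,0,0.015],"rotation":[0,0,0]},{"grip":1,"delta_pos":[0,0,0.015],"rotation":[0,0,0]}]' |grep -E "tool|force:"
```

```text
tool_pos: [0.5818, -0.0857, 0.2939]
force: [-0.0, -0.6, -3.1]
gripper_force: 30.0
tool_pos: [0.5835, -0.0863, 0.2572]
force: [2.8, -1.0, -1.3]
gripper_force: 30.0
tool_pos: [0.5834, -0.0863, 0.2569]
force: [3.2, 0.4, 3.2]
gripper_force: 30.0
```

```bash
python3 -m creep '[{"grip":1,"delta_pos":[-0.005,0.15,-0.005],"rotation":[0,0,0]},{"grip":1,"delta_pos":[-0.005,0.35,-0.005],"rotation":[0,0,0]},{"grip":1,"delta_pos":[-0.005,0.6,-0.005],"rotation":[0,0,0]},{"grip":1,"delta_pos":[0,0.85,-0.005],"rotation":[0,0,0]},{"grip":1,"delta_pos":[0,1,-0.005],"rotation":[0,0,0]}]' |grep -E "tool|force:"
python3 -m creep '[{"grip":1,"delta_pos":[0,0.2,0],"rotation":[0,0,0]},{"grip":1,"delta_pos":[0,0.4,0],"rotation":[0,0,0]},{"grip":1,"delta_pos":[0,0.6,0],"rotation":[0,0,0]},{"grip":1,"delta_pos":[0,0.8,0],"rotation":[0,0,0]},{"grip":1,"delta_pos":[0,0.92,0],"rotation":[0,0,0]}]' |grep -E "tool|force:"
python3 -m creep '[{"grip":0.6,"delta_pos":[0,0,0],"rotation":[0,0,0]},{"grip":0.6,"delta_pos":[0,0,0],"rotation":[0,0,0]},{"grip":0.6,"delta_pos":[0,0,0],"rotation":[0,0,0]},{"grip":0.6,"delta_pos":[0,0,0],"rotation":[0,0,0]},{"grip":0.6,"delta_pos":[0,0,0],"rotation":[0,0,0]}]' |grep -E "tool|force:|open"
python3 -m creep '[{"grip":0.6,"delta_pos":[0,0,-0.2],"rotation":[0,0,0]},{"grip":0.6,"delta_pos":[0,0,-0.5],"rotation":[0,0,0]},{"grip":0.6,"delta_pos":[0,0,-0.8],"rotation":[0,0,0]},{"grip":0.6,"delta_pos":[0,0,-0.8],"rotation":[0,0,0]}]' |grep -E "tool|force:|open"
python3 - <<'E'
from h import *
a=snap('scene');m=(a['color'].max(2)<45).astype(np.uint8)
n,l,st,c=cv2.connectedComponentsWithStats(m)
for i in range(1,n):
    if 30<st[i,4]<1500 and st[i,0]>250 and st[i,1]>130:
        x,y,w,h=st[i,:4];print(st[i].tolist(),'z.208',ray(a,x+w/2,y+1,.208).round(3),'z.268',ray(a,x+w/2,y+1,.268).round(3))
plan([.428,.338,.33],180)
E
```

```text
tool_pos: [0.5795, 0.0144, 0.2569]
force: [4.5, -4.7, 0.6]
gripper_force: 30.0
tool_pos: [0.5762, 0.106, 0.2568]
force: [5.2, -4.5, 1.6]
gripper_force: 30.0
tool_pos: [0.5756, 0.1052, 0.2563]
force: [-0.6, -0.3, -0.1]
opening: 0.035
gripper_force: 0.0
tool_pos: [0.5774, 0.1056, 0.3411]
force: [-0.2, 0.0, 0.2]
opening: 0.0348
gripper_force: 0.0
[258, 133, 11, 13, 80] z.208 [ 0.411 -0.246  0.208] z.268 [ 0.469 -0.154  0.268]
[286, 193, 6, 22, 95] z.208 [0.529 0.046 0.208] z.268 [0.578 0.114 0.268]
[312, 213, 5, 22, 98] z.208 [0.528 0.147 0.208] z.268 [0.577 0.206 0.268]
[398, 241, 9, 25, 129] z.208 [0.436 0.339 0.208] z.268 [0.492 0.383 0.268]
[364, 300, 14, 15, 181] z.208 [0.609 0.424 0.208] z.268 [0.651 0.461 0.268]
shift [1.402 2.375 0.086] rot [0.001 0.002 0.023]
```

```bash
python3 -m creep '[{"grip":0.3,"delta_pos":[0.4,0.2,0],"rotation":[0,0,0]},{"grip":0,"delta_pos":[0.7,0.6,0],"rotation":[0,0,0]},{"grip":0,"delta_pos":[0.8,1,0],"rotation":[0,0,0]},{"grip":0,"delta_pos":[0.8,1,0],"rotation":[0,0,0]}]' |grep -E "tool|open"
python3 -m creep '[{"grip":0,"delta_pos":[0.3,0.5,0.1],"rotation":[0,0,0]},{"grip":0,"delta_pos":[0.57,0.9,0.2],"rotation":[0,0,0]},{"grip":0,"delta_pos":[0.57,1,0.4],"rotation":[0,0,0]},{"grip":0,"delta_pos":[0.57,1,0.4],"rotation":[0,0,0]}]' |grep -E "tool|open"
python3 -m creep '[{"grip":0,"delta_pos":[0,0.3,0],"rotation":[0,0,0.02]},{"grip":0,"delta_pos":[0,0.37,0],"rotation":[0,0,0.02]},{"grip":0,"delta_pos":[0,0.37,0],"rotation":[0,0,0.02]}]' |grep -E "tool|ori|open"
cat > look.py <<'E'
from h import *
import sys
p=[float(sys.argv[1]),float(sys.argv[2])]
s=wtab(p)
u,v=proj(s,[*p,.208]).astype(int)
sub=s['color'][140:232,u-50:u+50].astype(int)
d=(sub.max(2)-sub.min(2))[::3,::2];b=sub.max(2)[::3,::2]
print(u-50);print('\n'.join(''.join('#' if b[i,j]<50 else 'o' if d[i,j]<14 else '.' for j in range(b.shape[1])) for i in range(b.shape[0])))
E
python3 look.py .428 .338
```

```text
tool_pos: [0.4905, 0.2056, 0.3358]
opening: 0.0613
tool_pos: [0.4295, 0.3012, 0.2928]
opening: 0.0868
tool_pos: [0.4306, 0.3376, 0.2959]
orientation: [-179.9, -0.0, -179.7]
opening: 0.0877
expect top [275. 217.] bot [275. 195.]
blob [265, 189, 20, 29, 504] rect [28. 19.] 90.0
224
..................................................
..................................................
..................................................
..................................................
..................................................
..................................................
..................................................
..................................................
..................................................
..................................................
..................................................
................oooooooooooooooooooo..............
...............ooooooo.o.oooooooooooo.............
...............oo....oo...........................
..............ooo...oooooooooooo..................
..............oo...oooooooooooooo..o..............
...................oooooooooooooo.................
..............oo...ooo########oooo.o..............
...............o.....o########.....o..............
.....................o########o....o..............
.....................o########o....o..............
.....................#########o...................
.....................##########....o..............
....................o##########o...o..............
....................o##########o..oo..............
....................o##########....o..............
.....................oooooooo......o..............
..................................................
..................................................
..................................................
..................................................
```

```bash
python3 -m creep '[{"grip":0,"delta_pos":[0.02,0,0.4],"rotation":[0,0,0]},{"grip":0,"delta_pos":[0.02,0,0.8],"rotation":[0,0,0]},{"grip":0.3,"delta_pos":[0.02,0,1],"rotation":[0,0,0]},{"grip":0.4,"delta_pos":[0.02,0,1],"rotation":[0,0,0]},{"grip":0.6,"delta_pos":[0.02,0,1],"rotation":[0,0,0]}]' |grep -E "tool|force:|open"
python3 -m creep '[{"grip":1,"delta_pos":[0,0,0],"rotation":[0,0,0]},{"grip":1,"delta_pos":[0,0,0],"rotation":[0,0,0]},{"grip":1,"delta_pos":[0,0,0],"rotation":[0,0,0]},{"grip":1,"delta_pos":[0,0,0],"rotation":[0,0,0]},{"grip":1,"delta_pos":[0,0,0],"rotation":[0,0,0]}]' |grep -E "tool|force:|open"
python3 -m creep '[{"grip":1,"delta_pos":[0,0,0],"rotation":[0,0,0]},{"grip":1,"delta_pos":[0,0,0],"rotation":[0,0,0]},{"grip":1,"delta_pos":[0,0,0],"rotation":[0,0,0]}]'
```

```text
tool_pos: [0.429, 0.337, 0.1973]
force: [0.6, 0.6, 0.6]
opening: 0.0689
gripper_force: 0.0
tool_pos: [0.4283, 0.3376, 0.1966]
force: [0.4, 0.6, 0.3]
opening: 0.029
gripper_force: 0.0
clock: 31.2
tool_pos: [0.4283, 0.3376, 0.1964]
orientation: [180.0, 0.0, -179.7]
force: [-0.3, 0.3, 0.2]
opening: 0.0157
gripper_force: 30.0
```

```bash
python3 -m creep '[{"grip":1,"delta_pos":[0,0,-0.1],"rotation":[0,0,0]},{"grip":1,"delta_pos":[0,0,-0.4],"rotation":[0,0,0]},{"grip":1,"delta_pos":[0,0,-0.7],"rotation":[0,0,0]},{"grip":1,"delta_pos":[0,0,-0.98],"rotation":[0,0,0]},{"grip":1,"delta_pos":[0,0,-0.98],"rotation":[0,0,0]}]' |grep -E "tool|force:|open"
python3 -m creep '[{"grip":1,"delta_pos":[0,-0.2,0],"rotation":[0,0,-0.01]},{"grip":1,"delta_pos":[0,-0.5,0],"rotation":[0,0,-0.02]},{"grip":1,"delta_pos":[0,-0.8,0],"rotation":[0,0,-0.02]},{"grip":1,"delta_pos":[0,-1,0],"rotation":[0,0,-0.02]}]' |grep -E "tool"
python3 -m creep '[{"grip":1,"delta_pos":[0,-0.3,0],"rotation":[0,0,0]},{"grip":1,"delta_pos":[0,-0.6,0],"rotation":[0,0,0]},{"grip":1,"delta_pos":[0,-0.9,0],"rotation":[0,0,0]},{"grip":1,"delta_pos":[0,-1,0],"rotation":[0,0,0]}]' |grep -E "tool"
python3 -m creep '[{"grip":1,"delta_pos":[0,-0.3,0],"rotation":[0,0,0]},{"grip":1,"delta_pos":[0,-0.6,0],"rotation":[0,0,0]},{"grip":1,"delta_pos":[0,-0.9,0],"rotation":[0,0,0]},{"grip":1,"delta_pos":[0,-1,0],"rotation":[0,0,0]}]' |grep -E "tool"
python3 -m creep '[{"grip":1,"delta_pos":[0,-0.3,0],"rotation":[0,0,0]},{"grip":1,"delta_pos":[0,-0.6,0],"rotation":[0,0,0]},{"grip":1,"delta_pos":[0,-0.9,0],"rotation":[0,0,0]},{"grip":1,"delta_pos":[0,-1,0],"rotation":[0,0,0]}]' |grep -E "tool|ori"
python3 -c "
from h import *
plan([.520,-.088,.2935],-178)"
```

```text
tool_pos: [0.4296, 0.3387, 0.299]
force: [1.5, 0.3, -2.0]
opening: 0.0153
gripper_force: 30.0
tool_pos: [0.428, 0.2356, 0.2938]
tool_pos: [0.4318, 0.1354, 0.2942]
tool_pos: [0.4356, 0.0359, 0.2942]
tool_pos: [0.4395, -0.0638, 0.2941]
orientation: [-180.0, -0.0, -178.0]
shift [-0.796 -0.269  0.006] rot [-0. -0. -0.]
```

```bash
python3 -m creep '[{"grip":1,"delta_pos":[-0.2,-0.1,0],"rotation":[0,0,0]},{"grip":1,"delta_pos":[-0.5,-0.27,0],"rotation":[0,0,0]},{"grip":1,"delta_pos":[-0.8,-0.27,0],"rotation":[0,0,0]},{"grip":1,"delta_pos":[-0.8,-0.27,0],"rotation":[0,0,0]},{"grip":1,"delta_pos":[-0.8,-0.27,0],"rotation":[0,0,0]}]' |grep -E "tool|force:"
python3 -m creep '[{"grip":1,"delta_pos":[-0.25,0,0],"rotation":[0,0,0]},{"grip":1,"delta_pos":[-0.5,0,0],"rotation":[0,0,0]},{"grip":1,"delta_pos":[-0.63,0,0],"rotation":[0,0,0]},{"grip":1,"delta_pos":[-0.63,0,0],"rotation":[0,0,0]},{"grip":1,"delta_pos":[-0.63,0,0],"rotation":[0,0,0]}]' |grep -E "tool|force:"
python3 -m creep '[{"grip":1,"delta_pos":[0,0,0.1],"rotation":[0,0,0]},{"grip":1,"delta_pos":[0,0,0.2],"rotation":[0,0,0]},{"grip":1,"delta_pos":[0,0,0.3],"rotation":[0,0,0]},{"grip":1,"delta_pos":[0,0,0.37],"rotation":[0,0,0]},{"grip":1,"delta_pos":[0,0,0.37],"rotation":[0,0,0]}]' |grep -E "tool|force:"
```

```text
tool_pos: [0.5209, -0.086, 0.2932]
force: [-0.4, -0.2, -3.5]
gripper_force: 30.0
tool_pos: [0.5826, -0.0838, 0.294]
force: [-0.6, -0.4, -3.3]
gripper_force: 30.0
tool_pos: [0.5831, -0.0842, 0.2568]
force: [0.0, -0.0, -3.3]
gripper_force: 30.0
```

```bash
python3 -m creep '[{"grip":1,"delta_pos":[0,0,0.01],"rotation":[0,0,0]},{"grip":1,"delta_pos":[0,0,0.015],"rotation":[0,0,0]},{"grip":1,"delta_pos":[0,0,0.015],"rotation":[0,0,0]}]' |grep -E "tool|force:"
python3 -m creep '[{"grip":1,"delta_pos":[0,0.15,0],"rotation":[0,0,0]},{"grip":1,"delta_pos":[0,0.35,0],"rotation":[0,0,0]},{"grip":1,"delta_pos":[0,0.6,0],"rotation":[0,0,0]},{"grip":1,"delta_pos":[0,0.8,0],"rotation":[0,0,0]},{"grip":1,"delta_pos":[0,0.9,0],"rotation":[0,0,0]}]' |grep -E "tool|force:"
python3 -m creep '[{"grip":1,"delta_pos":[0,0.15,0],"rotation":[0,0,0]},{"grip":1,"delta_pos":[0,0.25,0],"rotation":[0,0,0]},{"grip":1,"delta_pos":[0,0.25,0],"rotation":[0,0,0]}]' |grep -E "tool|force:"
```

```text
tool_pos: [0.5834, -0.0842, 0.2564]
force: [-3.3, 1.6, 4.0]
gripper_force: 30.0
tool_pos: [0.5807, 0.007, 0.2563]
force: [-0.1, -3.4, 2.1]
gripper_force: 30.0
tool_pos: [0.5797, 0.0322, 0.2562]
force: [-1.8, 1.7, 3.8]
gripper_force: 30.0
```

```bash
python3 -m creep '[{"grip":0.6,"delta_pos":[0,0,0],"rotation":[0,0,0]},{"grip":0.6,"delta_pos":[0,0,0],"rotation":[0,0,0]},{"grip":0.6,"delta_pos":[0,0,0],"rotation":[0,0,0]},{"grip":0.6,"delta_pos":[0,0,0],"rotation":[0,0,0]},{"grip":0.6,"delta_pos":[0,0,0],"rotation":[0,0,0]}]' |grep -E "tool|force:|open"
python3 -m creep '[{"grip":0.6,"delta_pos":[0,0,-0.2],"rotation":[0,0,0]},{"grip":0.6,"delta_pos":[0,0,-0.5],"rotation":[0,0,0]},{"grip":0.6,"delta_pos":[0,0,-0.8],"rotation":[0,0,0]},{"grip":0.6,"delta_pos":[0,0,-0.8],"rotation":[0,0,0]}]' |grep -E "tool|force:|open"
python3 -m creep '[{"grip":0.6,"delta_pos":[0.5,0,0],"rotation":[0,0,0]},{"grip":0.6,"delta_pos":[1,0,0],"rotation":[0,0,0]},{"grip":0.6,"delta_pos":[1,0,0],"rotation":[0,0,0]},{"grip":0.6,"delta_pos":[1,0,0],"rotation":[0,0,0]},{"grip":0.6,"delta_pos":[1,0,0],"rotation":[0,0,0]}]' |grep -E "tool|force:|open"
python3 - <<'E'
from h import *
a=snap('scene');m=(a['color'].max(2)<45).astype(np.uint8)
n,l,st,c=cv2.connectedComponentsWithStats(m)
for i in range(1,n):
    if 30<st[i,4]<1500 and 200<st[i,0]<420 and st[i,1]>130:
        x,y,w,h=st[i,:4];ys,xs=np.where(l==i);print(st[i].tolist(),'z.268',ray(a,x+w/2,y+1,.268).round(3),'slope',np.polyfit(ys,xs,1)[0].round(2))
R0=Ro.from_euler('z',2.2,degrees=True).as_matrix()
for y in(.032,.105,.202):print('vertical expect',[proj(a,[.578,y,z]).round(0).tolist() for z in(.268,.2)])
E
```

```text
tool_pos: [0.5793, 0.0306, 0.2557]
force: [0.2, -0.1, 0.4]
opening: 0.0351
gripper_force: 0.0
tool_pos: [0.5811, 0.0308, 0.3405]
force: [-0.1, -0.8, -0.4]
opening: 0.0351
gripper_force: 0.0
tool_pos: [0.4799, 0.0274, 0.336]
force: [1.2, -0.8, 0.2]
opening: 0.0349
gripper_force: 0.0
[220, 177, 13, 15, 100] z.268 [ 0.659 -0.028  0.268] slope 0.3
[287, 193, 5, 22, 88] z.268 [0.577 0.114 0.268] slope -0.0
[312, 213, 5, 22, 98] z.268 [0.577 0.206 0.268] slope 0.01
[364, 300, 14, 15, 179] z.268 [0.651 0.461 0.268] slope -0.01
vertical expect [[269.0, 178.0], [270.0, 201.0]]
vertical expect [[287.0, 192.0], [287.0, 216.0]]
vertical expect [[313.0, 213.0], [312.0, 237.0]]
```

Run:
```python
from h import *
a=snap('scene');sub=a['color'][165:215,240:320].astype(int);b=sub.max(2);d=b-sub.min(2)
print('\n'.join(''.join('#' if b[i,j]<60 else 'w' if d[i,j]>60 else 'o' if d[i,j]<16 else '.' for j in range(80)) for i in range(0,50,2)))
```

```text
oooooooooo############o.............ooooooooooooooooooooooooo.........oooooooooo
ooooooooooo#############oo..........oooooooooooooooooooooooooo.............ooooo
oooooooooooooooo###########oo.......ooo.oooo.o...ooo.ooooooooo..................
oooooooooooooo################ooo...ooo.o.ooo.oooo.oooo.oooooo..................
oooooooooooooo###################ooooooooooooooooooooooooo.ooo..................
ooooooooooooo#######################oooo.oo.ooooooooo.oooooo....................
ooooooooooo############################oooooooooooooooo..o......................
oooooooo################################oooo.oooooooooo.o.......................
#####################################oooooooooo.oooooo..ooo.....................
####..ww.#######################ooooooo.ooooooooooooooooooooo...................
.wwwwwwwwww.####################...oooooooooooooooo.ooooo..ooooooo..............
wwwwwwwwwwwww..#######oo..o#####......oooooooooo.o.......oooooooooooo...........
wwwwwwwwwwwwwwww..oo......o#####o.....................ooooooooooooooo..oooo.....
wwwwwwwwwwwwwwwwww........o#####o.............o
[... 224 characters left out ...]
####o............oo#####ooooooo.....................
wwwwwwwwwwwwwwwwwwwwwwwwwwww..##o............oo#####o..o........................
wwwwwwwwwwwwwwwwwwwwwwwwwwwwwww.o.............o#####o......o.oooooo.............
wwwwwwwwwwwwwwwwwwwwwwwwwwwwwwww..............o####o...ooooooooooooooooo.oo.....
wwwwwwwwwwwwwwwwwwwwwwwwwwwwwwwwwww..........oo####ooooooooooooooooooooooooooooo
wwwwwwwwwwwwwwwwwwwwwwwwwwwwwwwwwwwwww.......oo####o.ooooooooooooooooooooooooooo
wwwwwwwwwwwwwwwwwwwwwwwwwwwwwwwwwwwwwwww.....o#####o...ooooooooooooooooooooooooo
wwwwwwwwwwwwwwwwwwwwwwwwwwwwwwwwwwwwwwwwwww...#####o....oooooooooooooooooooooooo
wwwwwwwwwwwwwwwwwwwwwwwwwwwwwwwwwwwwwwwwwwwwww..###o...o.ooooooooooooooo###oo...
```

```bash
python3 -m creep '[{"grip":0.6,"delta_pos":[0,0,0],"rotation":[0,0,0]},{"grip":0.6,"delta_pos":[0,0,0],"rotation":[0,0,0]},{"grip":0.6,"delta_pos":[0,0,0],"rotation":[0,0,0]},{"grip":0.6,"delta_pos":[0,0,0],"rotation":[0,0,0]},{"grip":0.6,"delta_pos":[0,0,0],"rotation":[0,0,0]}]' |head -2
python3 -c "
from plant import ctrl
print(ctrl.close_job())"
```

```text
clock: 37.9
tool_pos: [0.4795, 0.0272, 0.3358]
the job is handed in; nothing more can be done
None
```

The job is handed in at about 38 s on the robot's clock, and the hand-in returned no verdict: the knob's pointer was at the off mark, and all three caddies present hang level on the rail past the board's edge, by camera and arm readings.

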